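# Put the glass measuring cells away and bolt the case

## Robot

A 7-joint arm with a two-finger parallel gripper is mounted at the origin on a cart in front of the work surface, level with it; the furniture and walls round the work are solid. World frame = base frame: x ahead of the robot, y to its left, z up, the work surface at z = 0. Lengths are in m, angles in rad, forces in N, time in s.
With the tool pointing down it reaches from about 0.4 to 0.85 m from the base axis. Payload 10.4 kg.
Tool frame: the origin (TCP) lies at the very end of the fingers, on their centre line; the grasp point (between the pads) lies 19 mm behind it; x points along the fingers, z is the direction in which the jaws open and shut, and the axes are right-handed (so a half turn about x gives the same grasp; the last joint's range is limited). The gripper opens to 85 mm and grips with 20 to 120 N. Pads are 22 mm wide; open, the fingers measure 114 mm over their backs; the gripper's body (76 mm by 85 mm) begins 54 mm behind the grasp point. The pads swing forward as they close: fully open they stand 13 mm farther back than shut.
Start: joints at [1.129, 0.332, -0.065, 1.46, 0.022, 1.35, -0.088], TCP at [0.254, -0.571, 0.231] pointing down, gripper open.
Joint ranges: [-2.6, 2.6], [-0.5, 2.12], [-1.47, 1.34], [0.16, 2.42], [-1.27, 4.41], [0.06, 2.06], [-2.6, 2.6]. Speed limits (rad/s): [2.22, 2.22, 2.79, 2.79, 3.14, 3.14, 3.14].

## Interface

Orientations are given as a unit quaternion [x, y, z, w].
In Python, from workcell import telemetry, viewer, manip, spot_in, mark_of gives the robot as it stands. The module is installed in compiled form; this text tells all that it offers.
- The arm moves only by the shell command python3 -m crank 'ROWS' [FORCE]. ROWS is JSON, a list of rows, each a list of 3 entries, a list of its own where there are three numbers: the closure, from 0 (fully open) to 1 (shut), then the shift along the world's x, y, z in cm, then the turn, a rotation vector about the world's x, y, z in rad. A call has 1 to 12 rows; each row shifts and turns the commanded pose from where the row before left it; what a row does not reach is not made up. A row lasts 1/12 s, in which the tool goes at most 41.7 mm and 7.16 degrees, less where a joint would pass 70% of its speed; a pose out of reach is approached as far as the arm can. A call with a gripper value outside its range is refused whole. The fingers move at their own pace and stop on an object; FORCE is the grip in N (left out, the last holds). Time passes only in rows, so rows that do not move let the fingers close. It gives the time, the measured TCP pose, the force and the opening at its end, in the units of the state.
- telemetry.get_obs(): the state, without advancing time (a new reading comes with each control period).
- viewer.camera(name): name is "scene" or "top" or "wrist"; returns a dict with "frame" (384x512x3 uint8, red, green, blue), "intrinsics" (3x3 intrinsics, pixels), "cam_to_world" (4x4, takes a point from camera to world coordinates). Camera axes: x right, y up, looking along -z (the intrinsics and any distortion apply to the point x, -y, -z); pixel columns grow to the right and rows downward; lengths in m; the calibration is good to about 2 mm. The wrist camera is an equidistant fisheye: a pixel r from the principal point sees the ray r / f radians off the axis. A picture is of the moment at which its call begins. There is no depth.
- manip.hand_in(): hands the job in, once; it reports no verdict.
Trained networks look in a picture, given as the dict that the camera call returned (one of the last four; its "shot" number tells which), for a name from the list of things; names that differ only in an ending like _2 or _b are one class to them, and where a whole thing is asked for, a point or a joint stands for the part that bears it (a point fixed in the world has none). Each returns a list of dicts, best first, with "conf" (0 to 1); they miss things now and then, are a little off and sometimes report something else, mostly with a low value. They report only what shows in the picture. A call takes as long as a camera call. They do not tell look-alikes from the thing itself.
- spot_in(thing, picture): "location" ([x, y, z] in m, in the coordinates of the camera as it stood for that picture, good to about 4 mm: the middle of the surface that is visible of it).
- mark_of(thing, picture): "location" ([x, y, z] in m, in the coordinates of the camera as it stood for that picture, good to about 4 mm: a listed point, or the origin of a listed thing).
The state is a dict: "clock": time; "joint_pos": joint angles; "joint_velocities": joint speeds; "tau": joint torques, N m; "position": TCP position; "ee_rot": TCP orientation; "ft_force": force on the tool from outside, world axes, zero at the start; "torque": the same for the moment, N m; "grip_width": opening from 0.0 (shut) to 1.0 (fully open).
Only numpy, scipy, OpenCV 4.12 (cv2) and the standard library are available. Lean on these libraries where they do the work, as an engineer would, in place of code of your own. Each camera call takes 0.05 s, during which the arm holds its last target. There are 200 camera calls.

## Task

Put all the glass measuring cells that lie on the bench into the open storage case, the long ones in the long left row and the short ones in the short right row, each lying flat in a bay of its own; hold the glass gently and do not disturb the beaker or the sample cup. Then lower the lid until it is shut, without letting it slam, and only when it is shut push the sliding bolt all the way home into its keeper.

Things in the scene. Friction and masses are not known exactly. Their poses are not given: they have to be found in the camera images.
- case: Flat grey storage case, fixed to the bench, 172 mm (its x) by 274 mm (its y), 42 mm high; origin at the centre of its underside, x to the back (hinge) side, y to the left. Walls 7 mm, floor 6 mm thick, so 36 mm deep inside. A 6 mm wall, 34 mm high, at case y = -15 mm parts the long row (left) from the short row (right).
- row_long (a point): Centre of the floor of the long (left) row, axes as the case's; 59 mm left of the case's middle, 6 mm up. The row is 142 mm wide in y and has three bays one behind the other, at x = -47, 0, +47 mm; cells lie along y. White ribs 14 mm high part the bays, only at the outer 22 mm of each end of the row; bays are 40 mm wide or more between ribs.
- row_short (a point): Centre of the floor of the short (right) row, axes as the case's; 74 mm right of the case's middle, 6 mm up. The row is 112 mm wide in y; three bays at x = -47, 0, +47 mm with ribs as in the long row.
- lid (a joint): Lid angle, rad: 0 shut; 1.85 to 2.05 at the start (open, leaning back); 2.15 at most. Hinge line along y at case x = +84, z = 42 mm. A 6 mm aluminium plate 170 x 270 mm, 0.25 kg; its stiff hinge holds it at any angle (2 to 4 N at the front edge moves it). Shut, its top is at z = 48 mm. A 10 mm tab, 90 mm wide, extends its front edge left of the middle.
- lid_edge (a point): Point on the lid's outer face (upper face when shut, rear face when open) at the front edge, 170 mm from the hinge line, at case y = +40 mm (at the tab's middle), clear of the bolt.
- keeper (a point): Centre of the keeper's eye: a steel bracket outside the case's right wall near the front, 73 mm high, 34 mm in x and 16 mm in y, which takes the bolt; at case x = -60, y = -150, z = 57 mm.
- bolt (a joint): Travel of the sliding bolt on the lid's outer face, m: 0 drawn, 0.030 fully home in the keeper (end stop); it starts between 0 and 0.006. It slides to the case's right (-y); 3 to 4 N moves it, and it stays where it is left.
- bolt_knob (a point): Top centre of the bolt's upright round knob, 14 mm in diameter, 36 mm above the rod's axis. With the lid shut its top is at z = 93 mm, 45 mm above the lid, and at case x = -60, y = -69 mm with the bolt drawn (y = -99 fully home). Steel guides before and behind it rise 24 mm above the lid.
- bolt_tip (a point): Centre of the end of the bolt's 12 mm rod. Fully home it sticks out about 3 mm beyond the keeper's far side.
- beaker: Glass beaker, 72 mm wide, 95 mm high, part filled, standing at the back; origin under its centre. Leave it alone.
- cup: Sample cup with a screw lid, 64 mm wide, 72 mm high, standing at the back, behind the case; origin under its centre. Leave it alone.
- cell_long_1: Glass measuring cell, long kind: 130 mm long, a round glass barrel 16 mm in diameter with a 26 mm square metal cap, 20 mm long, at each end; lies flat on the bench. Origin at its very centre (13 mm above what it lies on), x along its length. About 70 g. Fragile: grip it with no more than about 40 N on each finger. May be absent: four to six of the six cells are there.
- cell_long_2: Glass measuring cell, long kind: 130 mm long, a round glass barrel 16 mm in diameter with a 26 mm square metal cap, 20 mm long, at each end; lies flat on the bench. Origin at its very centre (13 mm above what it lies on), x along its length. About 70 g. Fragile: grip it with no more than about 40 N on each finger. May be absent: four to six of the six cells are there.
- cell_long_3: Glass measuring cell, long kind: 130 mm long, a round glass barrel 16 mm in diameter with a 26 mm square metal cap, 20 mm long, at each end; lies flat on the bench. Origin at its very centre (13 mm above what it lies on), x along its length. About 70 g. Fragile: grip it with no more than about 40 N on each finger. May be absent: four to six of the six cells are there.
- cell_short_1: Glass measuring cell, short kind: 100 mm long, a round glass barrel 16 mm in diameter with a 26 mm square metal cap, 20 mm long, at each end; lies flat on the bench. Origin at its very centre (13 mm above what it lies on), x along its length. About 55 g. Fragile: grip it with no more than about 40 N on each finger. May be absent: four to six of the six cells are there.
- cell_short_2: Glass measuring cell, short kind: 100 mm long, a round glass barrel 16 mm in diameter with a 26 mm square metal cap, 20 mm long, at each end; lies flat on the bench. Origin at its very centre (13 mm above what it lies on), x along its length. About 55 g. Fragile: grip it with no more than about 40 N on each finger. May be absent: four to six of the six cells are there.
- cell_short_3: Glass measuring cell, short kind: 100 mm long, a round glass barrel 16 mm in diameter with a 26 mm square metal cap, 20 mm long, at each end; lies flat on the bench. Origin at its very centre (13 mm above what it lies on), x along its length. About 55 g. Fragile: grip it with no more than about 40 N on each finger. May be absent: four to six of the six cells are there.
Mind the look-alikes: they are no part of the job. What is shaped like the cell_short_3 but brown is not meant.

How it is judged:
On the way, in this order (a step that is already met when the one before it is completed fails the run):
1. every cell lies flat in a bay of the row for its length, released, the lid still open (x of cell_long_1 in the frame of row_long between -0.066 and 0.066 m and y of cell_long_1 in the frame of row_long between -0.015 and 0.015 m and z of each of cell_long_1, cell_long_2, cell_long_3 in the frame of row_long below 0.018 m and angle between the x axis of each of cell_long_1, cell_long_2, cell_long_3 and the y axis of row_long, either way round below 0.25 rad and contact force between the fingers and cell_long_1 below 0.5 N and x of cell_long_2 in the frame of row_long between -0.066 and 0.066 m and y of cell_long_2 in the frame of row_long between -0.015 and 0.015 m and contact force between the fingers and cell_long_2 below 0.5 N and x of cell_long_3 in the frame of row_long between -0.066 and 0.066 m and y of cell_long_3 in the frame of row_long between -0.015 and 0.015 m and contact force between the fingers and cell_long_3 below 0.5 N and x of cell_short_1 in the frame of row_short between -0.066 and 0.066 m and y of cell_short_1 in the frame of row_short between -0.015 and 0.015 m and z of each of cell_short_1, cell_short_2, cell_short_3 in the frame of row_short below 0.018 m and angle between the x axis of each of cell_short_1, cell_short_2, cell_short_3 and the y axis of row_short, either way round below 0.25 rad and contact force between the fingers and cell_short_1 below 0.5 N and x of cell_short_2 in the frame of row_short between -0.066 and 0.066 m and y of cell_short_2 in the frame of row_short between -0.015 and 0.015 m and contact force between the fingers and cell_short_2 below 0.5 N and x of cell_short_3 in the frame of row_short between -0.066 and 0.066 m and y of cell_short_3 in the frame of row_short between -0.015 and 0.015 m and contact force between the fingers and cell_short_3 below 0.5 N and value of joint lid above 0.5 rad), for 0.2 s.
2. the lid is shut, the bolt still drawn (value of joint lid below 0.05 rad and value of joint bolt below 0.015 m), for 0.2 s.
3. the bolt is fully home in the keeper (value of joint bolt above 0.027 m and value of joint lid below 0.05 rad), for 0.2 s.
At the end, for the whole second after the job is handed in: Every cell present lies at rest and flat in a bay of the row for its length (centre within 15 mm of the row's middle sideways, at most 18 mm above its floor, turned under 0.25 rad), the lid is shut to within 0.05 rad and the bolt is at least 27 of its 30 mm out (all of step 3 and x of cell_long_1 in the frame of row_long between -0.066 and 0.066 m and y of cell_long_1 in the frame of row_long between -0.015 and 0.015 m and z of each of cell_long_1, cell_long_2, cell_long_3 in the frame of row_long below 0.018 m and angle between the x axis of each of cell_long_1, cell_long_2, cell_long_3 and the y axis of row_long, either way round below 0.25 rad and contact force between the fingers and cell_long_1 below 0.5 N and x of cell_long_2 in the frame of row_long between -0.066 and 0.066 m and y of cell_long_2 in the frame of row_long between -0.015 and 0.015 m and contact force between the fingers and cell_long_2 below 0.5 N and x of cell_long_3 in the frame of row_long between -0.066 and 0.066 m and y of cell_long_3 in the frame of row_long between -0.015 and 0.015 m and contact force between the fingers and cell_long_3 below 0.5 N and x of cell_short_1 in the frame of row_short between -0.066 and 0.066 m and y of cell_short_1 in the frame of row_short between -0.015 and 0.015 m and z of each of cell_short_1, cell_short_2, cell_short_3 in the frame of row_short below 0.018 m and angle between the x axis of each of cell_short_1, cell_short_2, cell_short_3 and the y axis of row_short, either way round below 0.25 rad and contact force between the fingers and cell_short_1 below 0.5 N and x of cell_short_2 in the frame of row_short between -0.066 and 0.066 m and y of cell_short_2 in the frame of row_short between -0.015 and 0.015 m and contact force between the fingers and cell_short_2 below 0.5 N and x of cell_short_3 in the frame of row_short between -0.066 and 0.066 m and y of cell_short_3 in the frame of row_short between -0.015 and 0.015 m and contact force between the fingers and cell_short_3 below 0.5 N and linear speed of each of cell_long_1, cell_long_2, cell_long_3, cell_short_1, cell_short_2, cell_short_3 below 0.02 m/s); the robot touches nothing.
It fails at once if a cell is squeezed or pushed by the fingers with more than 90 N (contact force between the fingers and cell_long_1 above 90 N or contact force between the fingers and cell_long_2 above 90 N or contact force between the fingers and cell_long_3 above 90 N or contact force between the fingers and cell_short_1 above 90 N or contact force between the fingers and cell_short_2 above 90 N or contact force between the fingers and cell_short_3 above 90 N).
It fails at once if the bolt is pushed out while the lid is not shut (value of joint bolt above 0.015 m and value of joint lid above 0.1 rad).
It fails at once if the lid slams (closes faster than 3 rad/s) (velocity of joint lid below -3 rad/s).
It fails at once if the beaker or the sample cup is shifted by more than 30 mm (distance of any of beaker, cup from where it was at the start of the episode above 0.03 m).
Of cell_long_1, cell_long_2, cell_long_3, cell_short_1, cell_short_2, cell_short_3 only 4 to 6 are there at a start; the rules pass over those that are not, and their reading is None.
At some moment in a run one of cell_long_1, cell_long_2, cell_short_1, cell_short_2 may be knocked a few centimetres aside while the robot is not near it.
It also fails if it takes over 210 s, if anything falls off the work surface, if the arm or the gripper's body presses on something with over 40 N, if the wrist force passes 120 N, or if a joint passes its speed limit or range.

## Working session

There is one attempt and no reset: what is moved stays moved. The work goes in short steps, Python scripts to look and compute and a shell command to move; the robot and the scene stay as the last step left them, time stands still between calls to the robot, and variables do not carry over. Pictures are saved under pics/ and viewed, about 12 in all and at most 16, crops included, and the job is handed in when it is done.

```bash
mkdir -p pics
cat > h.py <<'E'
import numpy as np, cv2
from workcell import telemetry, viewer, manip, spot_in, mark_of
from scipy.spatial.transform import Rotation as R
def shot(n,f=None):
    p=viewer.camera(n)
    if f: cv2.imwrite('pics/'+f,p['frame'][:,:,::-1])
    return p
def W(p,l): return (p['cam_to_world']@np.r_[l,1])[:3]
def px(p,w):
    c=np.linalg.inv(p['cam_to_world'])@np.r_[w,1]; q=p['intrinsics']@np.array([c[0],-c[1],-c[2]]); return q[:2]/q[2]
def find(p,names,fn=mark_of,mn=0.2):
    for n in names:
        for d in fn(n,p):
            if d['conf']>=mn:
                w=W(p,d['location']); print(n,round(d['conf'],2),(w*1000).round(0),px(p,w).round(0))
def st():
    o=telemetry.get_obs(); print(round(o['clock'],2),np.round(o['position'],4),np.round(R.from_quat(o['ee_rot']).as_matrix().T[[0,2]].ravel(),3),'F',np.round(o['ft_force'],1),'g',o['grip_width'],'q',np.round(o['joint_pos'],2))
E
python3 - <<'E'
from h import *
st()
N=['case','row_long','row_short','lid_edge','keeper','bolt_knob','beaker','cup','cell_long_1','cell_short_1']
t=shot('top','top0.png'); find(t,N)
s=shot('scene','scene0.png'); print(); find(s,N)
cv2.imwrite('pics/both.png',np.hstack([t['frame'],s['frame']])[:,:,::-1])
E
```

```text
0.0 [ 0.254  -0.5706  0.2305] [-0.001  0.001 -1.     0.407 -0.914 -0.001] F [ 0.3 -0.2  0.7] g 0.9972988482374104 q [ 1.13  0.33 -0.06  1.46  0.02  1.35 -0.09]
case 0.57 [495. -63.   4.] [294. 198.]
row_long 0.66 [485.  -7.   5.] [276. 201.]
row_short 0.81 [ 511. -138.   12.] [318. 192.]
row_short 0.38 [665.  95.   6.] [244. 144.]
row_short 0.34 [497. -63.   4.] [294. 197.]
row_short 0.33 [403. 356.  14.] [159. 226.]
lid_edge 0.81 [650.   2. 198.] [276. 133.]
lid_edge 0.51 [552. 361.  14.] [159. 178.]
keeper 0.71 [ 466. -223.   58.] [349. 206.]
keeper 0.46 [645.   3. 198.] [275. 135.]
bolt_knob 0.45 [698. -98. 156.] [310. 121.]
cup 0.69 [665.  97.   4.] [243. 144.]
cup 0.37 [691. 217.   5.] [206. 136.]
cell_long_1 0.8 [404. 359.  20.] [157. 225.]
cell_long_1 0.64 [551. 360.  14.] [159. 178.]
cell_long_1 0.55 [402. 194.  17.] [211. 226.]
cell_short_1 0.76 [556. 284.  10.] [183. 177.]
cell_short_1 0.57 [565. 203.  19.] [209. 174.]
cell_short_1 0.55 [392. 271.  14.] [186. 229.]
cell_short_1 0.53 [ 299. -175.   15.] [331. 261.]

case 0.94 [498. -66.   3.] [298. 197.]
row_long 0.67 [492.  -7.   4.] [285. 209.]
row_short 0.82 [ 512. -132.    6.] [311. 183.]
lid_edge 0.81 [645.   3. 195.] [246. 135.]
keeper 0.56 [ 467. -222.   58.] [344. 165.]
bolt_knob 0.67 [ 513. -134.    9.] [311. 182.]
beaker 0.6 [691. 218.   3.] [183. 210.]
beaker 0.39 [549. 360.  13.] [169. 266.]
cup 0.85 [666.  95.  -3.] [221. 194.]
cell_long_1 0.79 [407. 355.  10.] [203. 302.]
cell_long_1 0.71 [406. 191.  13.] [253. 264.]
cell_long_1 0.58 [548. 362.  15.] [169. 267.]
cell_short_1 0.92 [396. 273.  16.] [231. 284.]
cell_short_1 0.77 [556. 281.  12.] [192. 248.]
cell_short_1 0.56 [565. 197.  17.] [214. 229.]
cell_short_1 0.56 [ 300. -176.   14.] [375. 214.]
cell_short_1 0.43 [ 512. -131.    7.] [310. 183.]
```

View pics/top0.png

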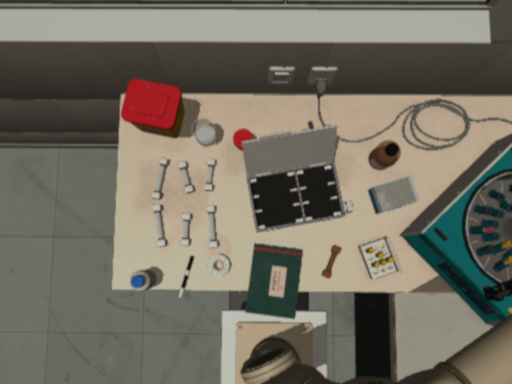

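View pics/scene0.png

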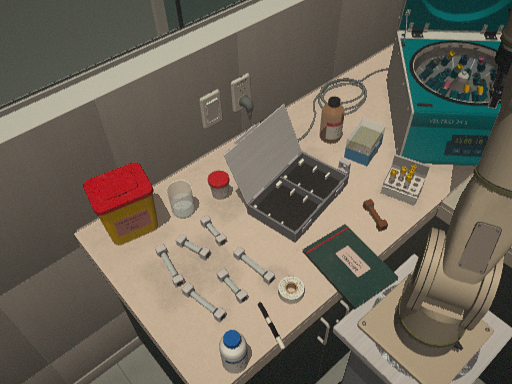

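The top view shows six white cells at px (160,178), (158,226) and (211,226), which look long, and (186,177), (210,174) and (186,229), which look short. The brown dumbbell at (331,261) is the look-alike, so I'll leave it. The case is at (294,198) and is yawed about 10°. I'll move over the case, then over the cells, for close looks with the wrist camera.

```bash
python3 -m crank '[[0,[1,0,4],[0,0,0]],[0,[1,0,4],[0,0,0]],[0,[2,1,3],[0,0,0.1]],[0,[2,3,1],[0,0,0.12]],[0,[2,3.5,0],[0,0,0.12]],[0,[2,3.5,0],[0,0,0.12]],[0,[2,3.5,0],[0,0,0.12]],[0,[1.5,3.8,0],[0,0,0.12]],[0,[1.5,3.8,0],[0,0,0.12]],[0,[1,4,0],[0,0,0.12]],[0,[1,4,0],[0,0,0.12]],[0,[1,4,0],[0,0,0.12]]]' 30
python3 -m crank '[[0,[1,4,0],[0,0,0.12]],[0,[0,4,0],[0,0,0.12]],[0,[0,4,0],[0,0,0]],[0,[0,2,0],[0,0,0]],[0,[0,0,0],[0,0,0]],[0,[0,0,0],[0,0,0]]]'
python3 - <<'E'
from h import *
st(); p=shot('wrist','w0.png'); print(p['intrinsics'].round(1).tolist(), p['cam_to_world'].round(3).tolist())
E
```

```text
clock: 2.1
position: [0.4343, -0.228, 0.3515]
ee_rot: [-0.012, 0.707, 0.012, 0.707]
ft_force: [1.6, -0.7, 0.1]
grip_width: 1.0
clock: 2.6
position: [0.4442, -0.0892, 0.3517]
ee_rot: [-0.096, 0.7, 0.095, 0.701]
ft_force: [0.8, -1.0, 0.4]
grip_width: 0.999
2.6 [ 0.4442 -0.0892  0.3517] [ 0.001 -0.001 -1.     0.964  0.267  0.   ] F [ 0.8 -1.   0.4] g 0.9993617071448212 q [ 0.69 -0.07 -0.55  1.65 -0.04  1.55  0.41]
[[297.3, 0.0, 258.0], [0.0, 297.3, 191.3], [0.0, 0.0, 1.0]] [[0.964, -0.252, -0.086, 0.423], [0.267, 0.913, 0.31, -0.009], [0.0, -0.322, 0.947, 0.494], [0.0, 0.0, 0.0, 1.0]]
```

View pics/w0.png

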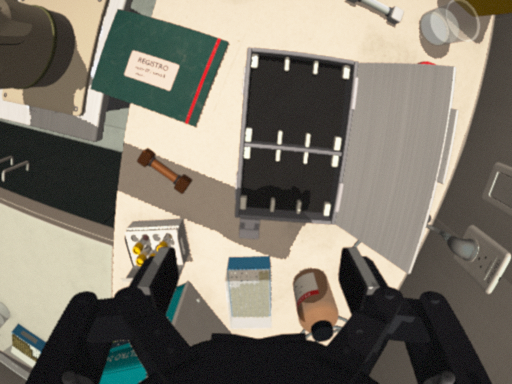

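The wrist view shows the empty case, with its rim corners near px (249,48), (355,62), (236,216) and (335,222). I'll rectify it to a metric view and measure from that.

```bash
cat >> h.py <<'E'
def ortho(p,x0,x1,y0,y1,z,s=2,f=None,grid=50):
    """top-down metric view on plane z; row = (x1-x)*s, col=(y1-y)*s in mm"""
    H,Wd=int((x1-x0)*s),int((y1-y0)*s)
    r,c=np.mgrid[:H,:Wd]; w=np.stack([(x1-r/s)/1e3,(y1-c/s)/1e3,np.full(r.shape,z/1e3),np.ones(r.shape)],-1)
    q=w@np.linalg.inv(p['cam_to_world']).T; v=np.stack([q[...,0],-q[...,1],-q[...,2]],-1)
    rho=np.hypot(v[...,0],v[...,1]); th=np.arctan2(rho,v[...,2]); K=p['intrinsics']
    k=th/np.maximum(rho,1e-9)
    im=cv2.remap(p['frame'],(K[0,2]+K[0,0]*k*v[...,0]).astype('f4'),(K[1,2]+K[1,1]*k*v[...,1]).astype('f4'),cv2.INTER_CUBIC)
    raw=im.copy()
    if f:
        for x in range(-1000,1000,grid):
            if x0<x<x1: cv2.line(im,(0,int((x1-x)*s)),(Wd,int((x1-x)*s)),(255,0,0),1); cv2.putText(im,str(x),(0,int((x1-x)*s)-2),0,.4,(255,0,0))
            if y0<x<y1: cv2.line(im,(int((y1-x)*s),0),(int((y1-x)*s),H),(0,160,0),1); cv2.putText(im,str(x),(int((y1-x)*s)+2,10),0,.4,(0,160,0))
        cv2.imwrite('pics/'+f,im[:,:,::-1])
    return raw
E
python3 - <<'E'
from h import *
p=shot('wrist'); ortho(p,370,640,-270,110,42,2,'o1.png')
find(p,['case','row_long','row_short','keeper','lid_edge'])
E
```

```text
case 0.97 [496. -62.  -1.] [293. 135.]
case 0.31 [ 694. -100.  153.] [447. 224.]
row_long 0.56 [487.  -3.   4.] [299.  98.]
row_short 0.69 [ 509. -132.    5.] [288. 177.]
keeper 0.63 [ 471. -219.   56.] [253. 229.]
lid_edge 0.89 [648.   5. 196.] [480. 138.]
```

View pics/o1.png

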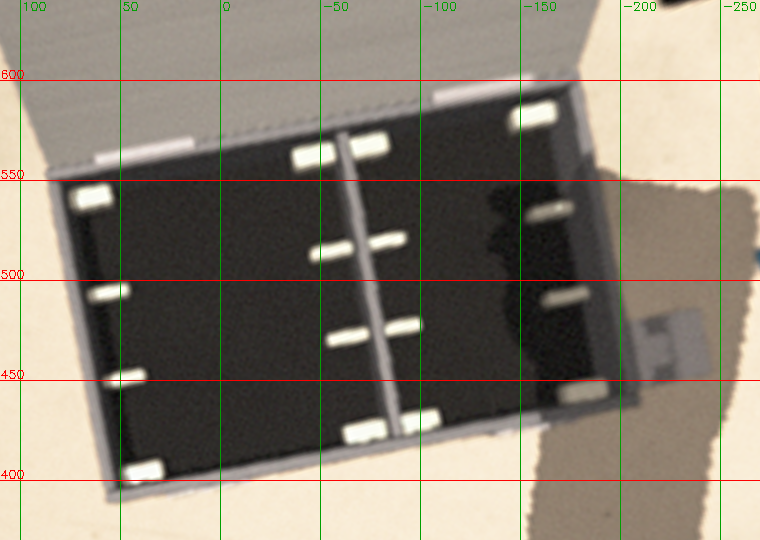

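```bash
python3 -m crank '[[0,[0,4,0],[0,0,0.12]],[0,[0,4,0],[0,0,0.12]],[0,[0,4,0],[0,0,0.12]],[0,[0,4,0],[0,0,0.12]],[0,[0,4,0],[0,0,0.12]],[0,[0,4,0],[0,0,0.12]],[0,[0,2,0],[0,0,0.12]],[0,[0,0,0],[0,0,0.12]],[0,[0,0,0],[0,0,0.12]],[0,[0,0,0],[0,0,0.12]],[0,[0,0,0],[0,0,0]],[0,[0,0,0],[0,0,0]]]'
python3 - <<'E'
from h import *
st(); p=shot('wrist'); ortho(p,310,640,120,430,13,1.8,'o2.png')
find(p,['cell_long_1','cell_short_1'])
E
```

```text
clock: 3.95
position: [0.4444, 0.1697, 0.3513]
ee_rot: [-0.472, 0.526, 0.473, 0.526]
ft_force: [0.3, -0.1, -0.3]
grip_width: 0.999
3.95 [0.4444 0.1697 0.3513] [-0.     0.    -1.     0.107  0.994  0.   ] F [ 0.3 -0.1 -0.3] g 0.9986982677134882 q [ 0.4   0.   -0.85  1.59  0.    1.55  1.02]
cell_long_1 0.97 [405. 354.  16.] [373. 107.]
cell_long_1 0.97 [399. 194.  14.] [270. 114.]
cell_long_1 0.7 [555. 359.  13.] [374. 196.]
cell_long_1 0.48 [696. 221.   2.] [298. 270.]
cell_short_1 0.97 [392. 276.  17.] [322. 104.]
cell_short_1 0.9 [565. 206.  15.] [285. 211.]
cell_short_1 0.87 [ 301. -169.   11.] [24. 74.]
cell_short_1 0.74 [557. 282.  15.] [329. 203.]
```

View pics/o2.png

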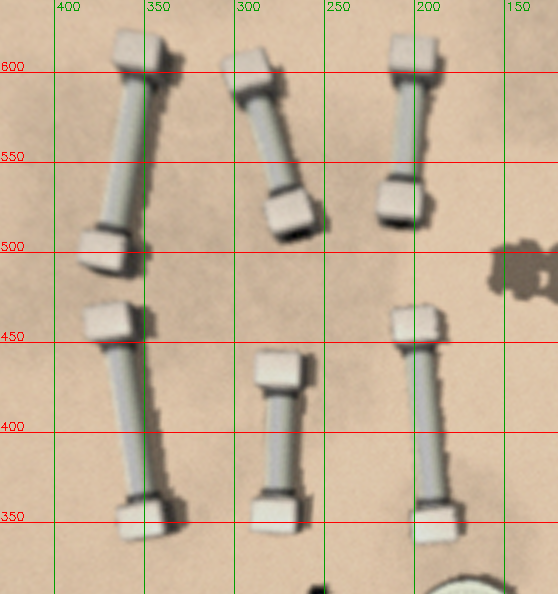

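The rectified case view puts the rim corners at world (390,56), (438,-209), (554,86) and (604,-182). That makes the case centre about (497,-62), yaw 0.18.

Bay centres, in mm:

| Row | Front | Middle | Back |
|---|---|---|---|
| Long | (440,-13) | (486,-4) | (533,4) |
| Short | (464,-144) | (510,-135) | (556,-127) |

Cells, parallax-corrected, all white:

| Cell | Kind | Position (mm) | Angle (rad) |
|---|---|---|---|
| A | long | (552,358) | -0.18 |
| D | long | (406,355) | +0.16 |
| F | long | (403,193) | +0.10 |
| B | short | (556,279) | +0.30 |
| C | short | (564,203) | -0.09 |
| E | short | (394,273) | -0.03 |

I'll start with F.

```bash
python3 -m crank '[[0.4,[-0.41,0.23,-3],[0,0,0.021]],[0.4,[-0.41,0.23,-3],[0,0,0.021]],[0.4,[-0.41,0.23,-3],[0,0,0.021]],[0.4,[-0.41,0.23,-3],[0,0,0.021]],[0.4,[-0.41,0.23,-3],[0,0,0.021]],[0.4,[-0.41,0.23,-3],[0,0,0.021]],[0.4,[-0.41,0.23,-3],[0,0,0.021]],[0.4,[-0.41,0.23,-3],[0,0,0.021]],[0.4,[-0.41,0.23,-3],[0,0,0.021]],[0.4,[-0.41,0.23,-1],[0,0,0.021]],[0.4,[0,0,0],[0,0,0]],[0.4,[0,0,0],[0,0,0]]]' 28
python3 - <<'E'
from h import *
st(); p=shot('wrist'); find(p,['cell_long_1'])
w=ortho(p,310,490,130,260,26,3,'o3.png')
cv2.imwrite('pics/w3.png',np.hstack([p['frame'],cv2.resize(cv2.imread('pics/o3.png')[:,:,::-1],(278,384))])[:,:,::-1])
E
```

```text
clock: 5.1
position: [0.4034, 0.1933, 0.0722]
ee_rot: [-0.526, 0.473, 0.526, 0.473]
ft_force: [0.7, 0.9, 0.0]
grip_width: 0.597
5.1 [0.4034 0.1933 0.0722] [-0.     0.    -1.    -0.106  0.994  0.   ] F [0.7 0.9 0. ] g 0.5974088796152774 q [ 0.3   0.21 -0.89  2.05  0.2   0.97  0.98]
cell_long_1 0.8 [405. 355.  15.] [472. 233.]
cell_long_1 0.65 [405. 193.  13.] [256. 211.]
```

View pics/w3.png

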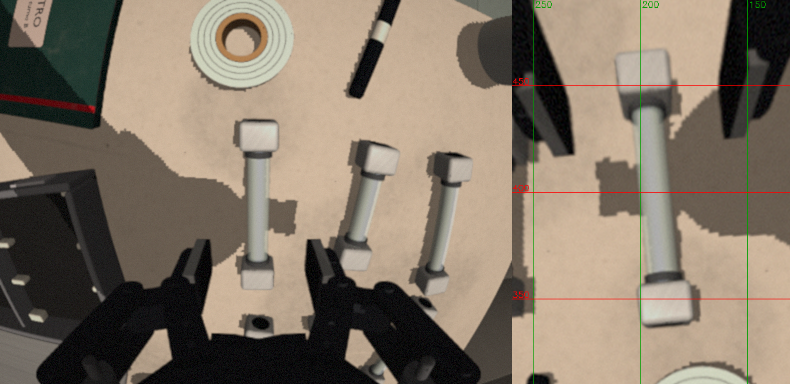

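The view confirms F centred at (403,193), agreeing with the earlier estimate. Next I descend, grip and lift.

```bash
python3 -m crank '[[0.4,[0,0,-3],[0,0,0]],[0.4,[0,0,-2],[0,0,0]],[0.4,[0,0,-1.2],[0,0,0]],[0.4,[0,0,-0.5],[0,0,0]],[0.7,[0,0,0],[0,0,0]],[0.9,[0,0,0],[0,0,0]],[0.9,[0,0,0],[0,0,0]],[0.9,[0,0,0],[0,0,0]],[0.9,[0,0,0],[0,0,0]],[0.9,[0,0,0],[0,0,0]]]' 28
python3 -m crank '[[0.9,[0,0,0.5],[0,0,0]],[0.9,[0,0,2],[0,0,0]],[0.9,[0,0,3],[0,0,0]],[0.9,[0,0,3],[0,0,0]],[0.9,[0,0,3],[0,0,0]],[0.9,[0,0,0],[0,0,0]]]'
python3 - <<'E'
from h import *
st(); p=shot('wrist','w4.png')
E
```

```text
clock: 6.03
position: [0.4043, 0.1933, 0.0057]
ee_rot: [0.526, -0.472, -0.525, -0.473]
ft_force: [-1.0, 0.1, 6.4]
grip_width: 0.169
clock: 6.53
position: [0.4058, 0.1947, 0.125]
ee_rot: [0.528, -0.47, -0.525, -0.475]
ft_force: [0.8, 0.5, -0.9]
grip_width: 0.171
6.53 [0.4058 0.1947 0.125 ] [ 0.008  0.002 -1.    -0.108  0.994  0.001] F [ 0.8  0.5 -0.9] g 0.1707281264747426 q [ 0.35  0.12 -0.93  2.    0.11  1.07  1.05]
```

View pics/w4.png

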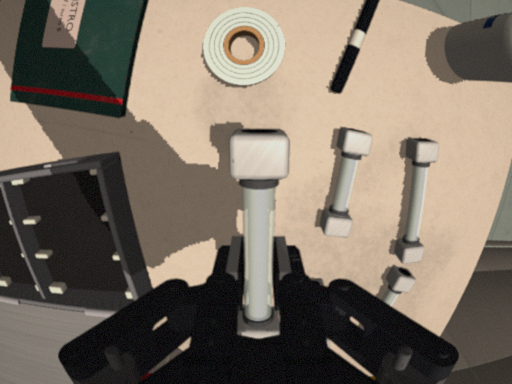

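The cell is held by its middle and level. I'll carry it to the back bay of the long row, at about case x +44.

```bash
python3 -m crank '[[0.9,[1.03,-1.59,0.1],[0,0,-0.12]],[0.9,[1.03,-1.59,0.1],[0,0,-0.12]],[0.9,[1.03,-1.59,0.1],[0,0,-0.12]],[0.9,[1.03,-1.59,0.1],[0,0,-0.12]],[0.9,[1.03,-1.59,0.1],[0,0,-0.12]],[0.9,[1.03,-1.59,0.1],[0,0,-0.12]],[0.9,[1.03,-1.59,0.1],[0,0,-0.12]],[0.9,[1.03,-1.59,0.1],[0,0,-0.12]],[0.9,[1.03,-1.59,0.1],[0,0,-0.12]],[0.9,[1.03,-1.59,0.1],[0,0,-0.12]],[0.9,[1.03,-1.59,0.1],[0,0,-0.12]],[0.9,[1.03,-1.59,0.1],[0,0,-0.12]]]'
python3 -m crank '[[0.9,[0,0,0],[0,0,-0.06]],[0.9,[0,0,-1],[0,0,0]],[0.9,[0,0,0],[0,0,0]]]'
python3 - <<'E'
from h import *
st(); p=shot('wrist','w5.png')
a=ortho(p,380,620,-120,110,42,2,'o5.png'); o=cv2.imread('pics/o5.png'); cv2.imwrite('pics/w5.png',np.hstack([cv2.resize(p['frame'],(340,255))[:,:,::-1],o[:255*1,:] ]) if 0 else o)
E
```

```text
clock: 7.58
position: [0.5267, 0.0013, 0.1306]
ee_rot: [-0.082, 0.703, 0.082, 0.702]
ft_force: [0.3, 0.0, -0.1]
grip_width: 0.173
clock: 7.83
position: [0.5254, 0.0025, 0.119]
ee_rot: [-0.064, 0.705, 0.064, 0.703]
ft_force: [-0.6, 0.0, -0.9]
grip_width: 0.173
7.83 [0.5254 0.0025 0.119 ] [-0.003  0.    -1.     0.984  0.18  -0.003] F [-0.6  0.  -0.9] g 0.17324044772406744 q [ 0.43  0.27 -0.59  1.83  0.16  1.1  -0.04]
```

View pics/o5.png

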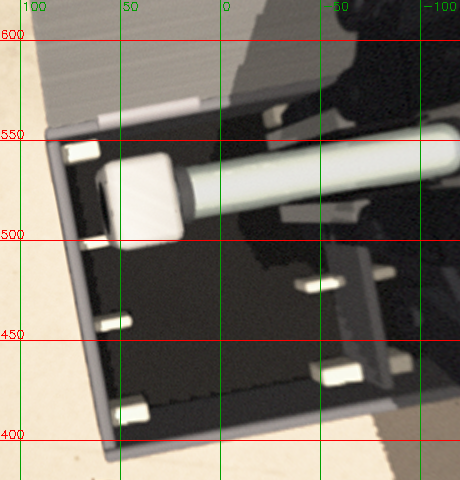

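Rim corners match the earlier estimate. I'll lower the cell, release it partly and rise.

```bash
python3 -m crank '[[0.9,[0.4,0.1,-2],[0,0,0]],[0.9,[0,0,-3],[0,0,0]],[0.9,[0,0,-2.5],[0,0,0]],[0.9,[0,0,-1.5],[0,0,0]],[0.9,[0,0,-1],[0,0,0]],[0.9,[0,0,-0.5],[0,0,0]],[0.9,[0,0,0],[0,0,0]],[0.9,[0,0,0],[0,0,0]]]'
python3 -c "from h import *; st()"
```

```text
clock: 8.55
position: [0.5312, 0.0035, 0.017]
ee_rot: [-0.063, 0.704, 0.063, 0.705]
ft_force: [-0.2, 0.1, -0.5]
grip_width: 0.171
8.55 [0.5312 0.0035 0.017 ] [ 0.001  0.    -1.     0.984  0.178  0.001] F [-0.2  0.1 -0.5] g 0.17123755910465438 q [ 0.38  0.42 -0.55  1.9   0.27  0.9  -0.12]
```

```bash
python3 -m crank '[[0.9,[0,0,-0.3],[0,0,0]],[0.9,[0,0,-0.1],[0,0,0]],[0.72,[0,0,0],[0,0,0]],[0.66,[0,0,0],[0,0,0]],[0.66,[0,0,0],[0,0,0]],[0.66,[0,0,0.5],[0,0,0]],[0.66,[0,0,3],[0,0,0]],[0.66,[0,0,3.5],[0,0,0]],[0.66,[0,0,4],[0,0,0]],[0.5,[0,0,2],[0,0,0]],[0.4,[-1,2,0],[0,0,0.12]],[0.4,[-1,3,0],[0,0,0.12]]]'
python3 -m crank '[[0.4,[-1,3,0],[0,0,0.12]],[0.4,[-1,3,0],[0,0,0.12]],[0.4,[-1,3,0],[0,0,0.12]],[0.4,[-1,3,0],[0,0,0.12]],[0.4,[-1,3,0],[0,0,0.12]],[0.4,[-1,3,0],[0,0,0.12]],[0.4,[-1,3,0],[0,0,0.12]],[0.4,[-1,3,0],[0,0,0.12]],[0.4,[-1,3,0],[0,0,0.12]],[0.4,[-1,2,0],[0,0,0.12]],[0.4,[-0.5,1,0],[0,0,0.1]],[0.4,[0,0,0],[0,0,0]]]'
python3 - <<'E'
from h import *
st(); p=shot('wrist'); find(p,['cell_long_1','cell_short_1'])
o=ortho(p,310,660,170,420,26,1.7,'o6.png')
q=shot('top'); c=cv2.resize(q['frame'][140:250,230:370],None,fx=4,fy=4,interpolation=2)
im=cv2.imread('pics/o6.png'); h=max(c.shape[0],im.shape[0]); f=lambda a:cv2.copyMakeBorder(a,0,h-a.shape[0],0,0,0)
cv2.imwrite('pics/v6.png',cv2.resize(np.hstack([f(im),f(c[:,:,::-1])]),None,fx=.8,fy=.8)); print(h,im.shape,c.shape)
E
```

```text
clock: 9.55
position: [0.512, 0.051, 0.1444]
ee_rot: [-0.147, 0.691, 0.146, 0.693]
ft_force: [0.3, 1.7, -0.8]
grip_width: 0.599
clock: 10.55
position: [0.4037, 0.356, 0.1429]
ee_rot: [-0.537, 0.459, 0.538, 0.46]
ft_force: [-0.6, -0.7, -0.5]
grip_width: 0.597
10.55 [0.4037 0.356  0.1429] [-0.     0.002 -1.    -0.156  0.988  0.002] F [-0.6 -0.7 -0.5] g 0.5974794199411435 q [ 0.04  0.37 -1.    1.76  0.34  1.19  0.67]
cell_long_1 0.89 [405. 355.  13.] [256. 182.]
cell_long_1 0.61 [554. 355.  12.] [235. 308.]
cell_short_1 0.8 [564. 204.  17.] [ 97. 300.]
cell_short_1 0.56 [392. 275.  15.] [173. 157.]
595 (595, 425, 3) (440, 560, 3)
```

View pics/v6.png

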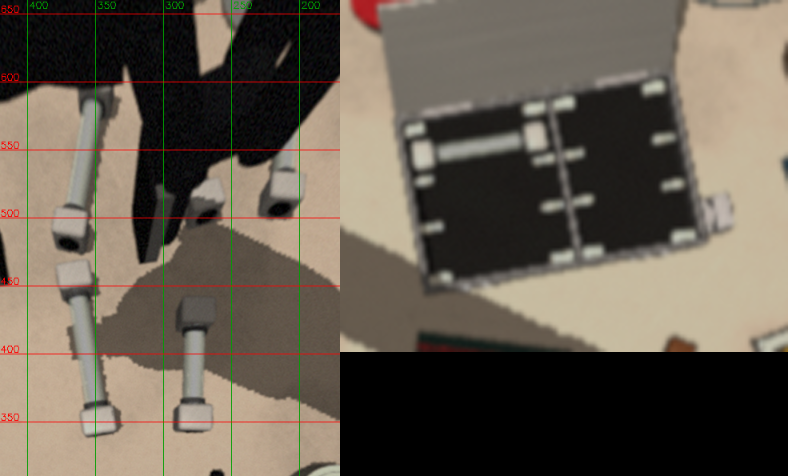

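The first cell lies square in its bay. D is confirmed at (406,356), right under the hand, so I'll pick it and take it to the middle bay of the long row.

```bash
python3 -m crank '[[0.4,[0.2,0,-3],[0,0,0]],[0.4,[0,0,-4],[0,0,0]],[0.4,[0,0,-3],[0,0,0]],[0.4,[0,0,-2],[0,0,0]],[0.4,[0,0,-1.2],[0,0,0]],[0.4,[0,0,-0.4],[0,0,0]],[0.7,[0,0,0],[0,0,0]],[0.9,[0,0,0],[0,0,0]],[0.9,[0,0,0],[0,0,0]],[0.9,[0,0,0],[0,0,0]],[0.9,[0,0,0],[0,0,0]],[0.9,[0,0,0],[0,0,0]]]' 28
python3 -m crank '[[0.9,[0,0,0.5],[0,0,0]],[0.9,[0,0,2],[0,0,0]],[0.9,[0,0,3],[0,0,0]],[0.9,[0,0,3],[0,0,0]],[0.9,[0,0,3],[0,0,0]],[0.9,[0,0,1],[0,0,0]]]'
python3 -c "from h import *; st()"
```

```text
clock: 11.75
position: [0.4087, 0.3538, 0.0079]
ee_rot: [0.536, -0.461, -0.535, -0.463]
ft_force: [0.1, -1.9, 7.2]
grip_width: 0.173
clock: 12.25
position: [0.4088, 0.3548, 0.136]
ee_rot: [0.536, -0.46, -0.535, -0.464]
ft_force: [-0.1, 1.4, 0.1]
grip_width: 0.169
12.25 [0.4088 0.3548 0.136 ] [ 0.004  0.003 -1.    -0.147  0.989  0.002] F [-0.1  1.4  0.1] g 0.1686994527759701 q [ 0.03  0.39 -0.99  1.77  0.35  1.17  0.66]
```

```bash
python3 -m crank '[[0.9,[0.6,-2.78,0],[0,0,-0.1183]],[0.9,[0.6,-2.78,0],[0,0,-0.1183]],[0.9,[0.6,-2.78,0],[0,0,-0.1183]],[0.9,[0.6,-2.78,0],[0,0,-0.1183]],[0.9,[0.6,-2.78,0],[0,0,-0.1183]],[0.9,[0.6,-2.78,0],[0,0,-0.1183]],[0.9,[0.6,-2.78,0],[0,0,-0.1183]],[0.9,[0.6,-2.78,0],[0,0,-0.1183]],[0.9,[0.6,-2.78,0],[0,0,-0.1183]],[0.9,[0.6,-2.78,0],[0,0,-0.1183]],[0.9,[0.6,-2.78,0],[0,0,-0.1183]],[0.9,[0.6,-2.78,0],[0,0,-0.1183]]]'
python3 -m crank '[[0.9,[0.6,-2.78,0],[0,0,-0.1183]],[0.9,[0,0,-2],[0,0,0]],[0.9,[0,0,-3],[0,0,0]],[0.9,[0,0,0],[0,0,0]],[0.9,[0,0,0],[0,0,0]]]'
python3 -c "from h import *; st()"
```

```text
clock: 13.25
position: [0.4797, 0.0182, 0.1316]
ee_rot: [-0.103, 0.699, 0.103, 0.7]
ft_force: [-0.1, 1.3, -1.5]
grip_width: 0.173
clock: 13.67
position: [0.4846, -0.0079, 0.0808]
ee_rot: [-0.063, 0.705, 0.064, 0.703]
ft_force: [-0.0, -0.1, 0.7]
grip_width: 0.17
13.67 [ 0.4846 -0.0079  0.0808] [-0.003  0.001 -1.     0.984  0.18  -0.003] F [-0.  -0.1  0.7] g 0.16961279587848568 q [ 0.49  0.23 -0.61  1.96  0.16  1.   -0.02]
```

```bash
python3 -m crank '[[0.9,[0.2,0.15,-2],[0,0,0]],[0.9,[0,0,-2],[0,0,0]],[0.9,[0,0,-1.3],[0,0,0]],[0.9,[0,0,-0.8],[0,0,0]],[0.9,[0,0,-0.4],[0,0,0]],[0.9,[0,0,-0.2],[0,0,0]],[0.72,[0,0,0],[0,0,0]],[0.66,[0,0,0],[0,0,0]],[0.66,[0,0,0],[0,0,0]]]'
python3 -m crank '[[0.66,[0,0,0.5],[0,0,0]],[0.66,[0,0,3],[0,0,0]],[0.66,[0,0,3.5],[0,0,0]],[0.66,[0,0,4],[0,0,0]],[0.5,[0,0,2],[0,0,0]],[0.4,[0.7,2,0],[0,0,0.12]],[0.4,[0.7,3,0],[0,0,0.12]],[0.4,[0.7,4,0],[0,0,0.12]],[0.4,[0.7,4,0],[0,0,0.12]],[0.4,[0.7,4,0],[0,0,0.12]],[0.4,[0.7,4,0],[0,0,0.12]],[0.4,[0.7,4,0],[0,0,0.12]]]'
python3 -m crank '[[0.4,[0.7,4,0],[0,0,0.12]],[0.4,[0.7,4,0],[0,0,0.12]],[0.4,[0.4,3,0],[0,0,0.13]],[0.4,[0,0,0],[0,0,0]],[0.4,[0,0,0],[0,0,0]]]'
python3 - <<'E'
from h import *
st(); p=shot('wrist'); find(p,['cell_long_1','cell_short_1'])
o=ortho(p,470,640,300,410,26,3,'o7.png')
t=shot('top'); s=shot('scene'); 
for q in(t,s): find(q,['cell_long_1','cell_short_1'],mn=.4)
E
```

```text
clock: 14.42
position: [0.4884, -0.0067, 0.0152]
ee_rot: [-0.064, 0.704, 0.063, 0.705]
ft_force: [0.3, -0.1, 0.6]
grip_width: 0.34
clock: 15.42
position: [0.5371, 0.245, 0.1453]
ee_rot: [-0.347, 0.616, 0.347, 0.617]
ft_force: [1.5, -0.0, -0.5]
grip_width: 0.601
clock: 15.83
position: [0.5538, 0.3555, 0.1445]
ee_rot: [-0.452, 0.544, 0.453, 0.544]
ft_force: [0.2, -1.3, -0.1]
grip_width: 0.597
15.83 [0.5538 0.3555 0.1445] [-0.001  0.001 -1.     0.182  0.983  0.001] F [ 0.2 -1.3 -0.1] g 0.5971483370476849 q [-0.04  0.61 -0.86  1.44  0.47  1.31  0.45]
cell_long_1 0.84 [551. 358.  12.] [259. 178.]
cell_short_1 0.98 [393. 277.  16.] [123.   9.]
cell_short_1 0.91 [555. 278.  17.] [178. 197.]
cell_short_1 0.79 [564. 203.  14.] [109. 218.]
cell_long_1 0.82 [485.  -2.  23.] [275. 200.]
cell_long_1 0.71 [528.   5.  23.] [272. 186.]
cell_short_1 0.71 [394. 273.  14.] [185. 229.]
cell_short_1 0.69 [ 297. -174.   15.] [331. 262.]
cell_short_1 0.65 [563. 198.  13.] [211. 175.]
cell_long_1 0.78 [555. 358.  13.] [169. 264.]
cell_long_1 0.77 [531.   1.  19.] [274. 199.]
cell_long_1 0.72 [489.  -5.  14.] [285. 207.]
cell_short_1 0.87 [558. 282.  12.] [191. 248.]
cell_short_1 0.78 [567. 201.  12.] [213. 230.]
cell_short_1 0.63 [395. 274.  16.] [231. 285.]
cell_short_1 0.61 [ 299. -176.   15.] [375. 214.]
```

View pics/o7.png

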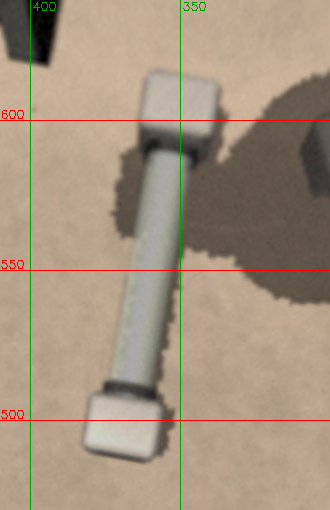

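A is at (552.5,359). Pick it.

```bash
python3 -m crank '[[0.4,[-0.2,0.3,-3],[0,0,0]],[0.4,[0,0,-4],[0,0,0]],[0.4,[0,0,-3],[0,0,0]],[0.4,[0,0,-2],[0,0,0]],[0.4,[0,0,-1.2],[0,0,0]],[0.4,[0,0,-0.4],[0,0,0]],[0.7,[0,0,0],[0,0,0]],[0.9,[0,0,0],[0,0,0]],[0.9,[0,0,0],[0,0,0]],[0.9,[0,0,0],[0,0,0]],[0.9,[0,0,0],[0,0,0]],[0.9,[0,0,0],[0,0,0]]]' 28
python3 -m crank '[[0.9,[0,0,0.5],[0,0,0]],[0.9,[0,0,2],[0,0,0]],[0.9,[0,0,3],[0,0,0]],[0.9,[0,0,3],[0,0,0]],[0.9,[0,0,3],[0,0,0]],[0.9,[0,0,1],[0,0,0]]]'
python3 -c "from h import *; st()"
```

```text
clock: 17.28
position: [0.5537, 0.3571, 0.0102]
ee_rot: [-0.452, 0.543, 0.451, 0.545]
ft_force: [-1.0, -1.1, 7.7]
grip_width: 0.174
clock: 17.78
position: [0.5539, 0.3578, 0.1388]
ee_rot: [-0.452, 0.542, 0.451, 0.546]
ft_force: [-0.1, 0.3, 0.7]
grip_width: 0.174
17.78 [0.5539 0.3578 0.1388] [ 0.005  0.003 -1.     0.184  0.983  0.004] F [-0.1  0.3  0.7] g 0.17428993415190172 q [-0.05  0.61 -0.86  1.45  0.47  1.29  0.44]
```

```bash
python3 -m crank '[[0.9,[-1.03,-3.38,0],[0,0,-0.1096]],[0.9,[-1.03,-3.38,0],[0,0,-0.1096]],[0.9,[-1.03,-3.38,0],[0,0,-0.1096]],[0.9,[-1.03,-3.38,0],[0,0,-0.1096]],[0.9,[-1.03,-3.38,0],[0,0,-0.1096]],[0.9,[-1.03,-3.38,0],[0,0,-0.1096]],[0.9,[-1.03,-3.38,0],[0,0,-0.1096]],[0.9,[-1.03,-3.38,0],[0,0,-0.1096]],[0.9,[-1.03,-3.38,0],[0,0,-0.1096]],[0.9,[-1.03,-3.38,0],[0,0,-0.1096]],[0.9,[-1.03,-3.38,0],[0,0,-0.1096]],[0.9,[0,0,0],[0,0,0]]]'
python3 -m crank '[[0.9,[0,0,-2],[0,0,0]],[0.9,[0,0,-3],[0,0,0]],[0.9,[0,0,0],[0,0,0]],[0.9,[0,0,0],[0,0,0]]]'
python3 -c "from h import *; st()"
```

```text
clock: 18.78
position: [0.4374, -0.0221, 0.1331]
ee_rot: [-0.059, 0.705, 0.057, 0.704]
ft_force: [1.1, -0.9, -0.8]
grip_width: 0.17
clock: 19.12
position: [0.4383, -0.0152, 0.0829]
ee_rot: [-0.063, 0.705, 0.064, 0.703]
ft_force: [0.2, 0.3, 0.1]
grip_width: 0.166
19.12 [ 0.4383 -0.0152  0.0829] [-0.003  0.001 -1.     0.984  0.179 -0.003] F [0.2 0.3 0.1] g 0.1658529782288088 q [ 0.57  0.13 -0.66  2.07  0.09  0.98  0.04]
```

```bash
python3 -m crank '[[0.9,[0.1,0.1,-2],[0,0,0]],[0.9,[0,0,-2],[0,0,0]],[0.9,[0,0,-1.3],[0,0,0]],[0.9,[0,0,-0.8],[0,0,0]],[0.9,[0,0,-0.4],[0,0,0]],[0.9,[0,0,-0.1],[0,0,0]],[0.72,[0,0,0],[0,0,0]],[0.66,[0,0,0],[0,0,0]],[0.66,[0,0,0],[0,0,0]]]'
python3 -m crank '[[0.66,[0,0,0.5],[0,0,0]],[0.66,[0,0,3],[0,0,0]],[0.66,[0,0,3.5],[0,0,0]],[0.66,[0,0,4],[0,0,0]],[0.5,[0,0,2],[0,0,0]],[0.4,[-0.4,2,0],[0,0,0.113]],[0.4,[-0.4,2.5,0],[0,0,0.113]],[0.4,[-0.4,2.5,0],[0,0,0.113]],[0.4,[-0.4,2.5,0],[0,0,0.113]],[0.4,[-0.4,2.5,0],[0,0,0.113]],[0.4,[-0.4,2.5,0],[0,0,0.113]],[0.4,[-0.4,2.5,0],[0,0,0.113]]]'
python3 -m crank '[[0.4,[-0.4,2.5,0],[0,0,0.113]],[0.4,[-0.4,2.5,0],[0,0,0.113]],[0.4,[-0.4,2.5,0],[0,0,0.113]],[0.4,[-0.4,2.5,0],[0,0,0.113]],[0.4,[-0.4,2,0],[0,0,0.113]],[0.4,[0,0,0],[0,0,0]],[0.4,[0,0,0],[0,0,0]]]'
python3 - <<'E'
from h import *
st(); p=shot('wrist'); find(p,['cell_short_1'])
im=ortho(p,310,480,210,340,26,3)
t=shot('top'); find(t,['cell_long_1','cell_short_1'],mn=.4)
c=cv2.resize(t['frame'][140:250,230:370],None,fx=3,fy=3,interpolation=2)
h=max(c.shape[0],im.shape[0]); f=lambda a:cv2.copyMakeBorder(a,0,h-a.shape[0],0,0,0)
cv2.imwrite('pics/v8.png',np.hstack([f(im),f(c)])[:580,:800,::-1])
E
```

```text
clock: 19.87
position: [0.4411, -0.0146, 0.0182]
ee_rot: [-0.064, 0.704, 0.063, 0.705]
ft_force: [-0.1, 0.4, -0.1]
grip_width: 0.335
clock: 20.87
position: [0.4122, 0.1567, 0.1481]
ee_rot: [-0.332, 0.624, 0.331, 0.625]
ft_force: [0.7, -0.2, -0.1]
grip_width: 0.596
clock: 21.45
position: [0.392, 0.2765, 0.1478]
ee_rot: [-0.491, 0.508, 0.492, 0.508]
ft_force: [-0.2, -0.7, -0.7]
grip_width: 0.6
21.45 [0.392  0.2765 0.1478] [-0.     0.001 -1.     0.034  0.999  0.001] F [-0.2 -0.7 -0.7] g 0.5997926245962458 q [ 0.23  0.2  -1.01  1.9   0.18  1.14  0.69]
cell_short_1 0.88 [554. 281.  14.] [266. 315.]
cell_short_1 0.78 [393. 277.  15.] [258. 181.]
cell_short_1 0.72 [565. 204.  14.] [199. 326.]
cell_long_1 0.85 [438. -12.  20.] [278. 215.]
cell_long_1 0.83 [486.  -4.  23.] [275. 200.]
cell_long_1 0.63 [529.   6.  22.] [272. 186.]
cell_short_1 0.75 [562. 200.  12.] [210. 176.]
cell_short_1 0.45 [555. 283.  16.] [183. 177.]
cell_short_1 0.41 [391. 269.  13.] [187. 230.]
```

View pics/v8.png

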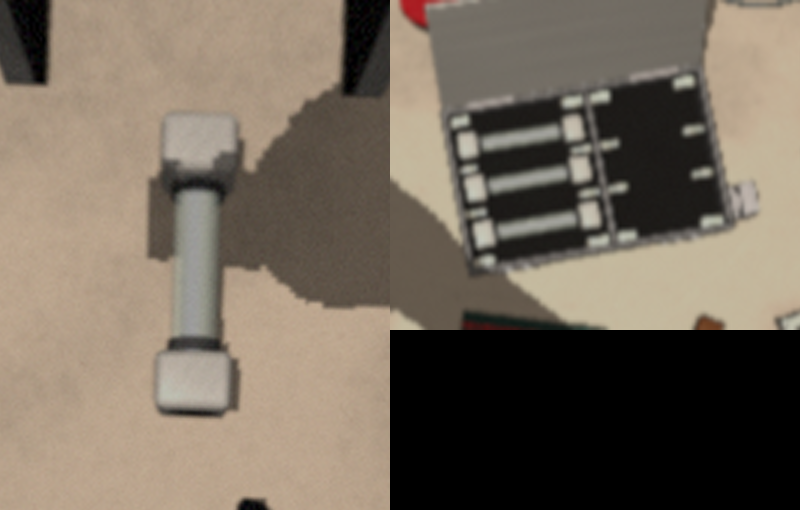

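All three long cells lie in their bays. E is centred at (393,274). Pick it.

```bash
python3 -m crank '[[0.4,[0,-0.2,-3],[0,0,0]],[0.4,[0,0,-4],[0,0,0]],[0.4,[0,0,-3],[0,0,0]],[0.4,[0,0,-2],[0,0,0]],[0.4,[0,0,-1.2],[0,0,0]],[0.4,[0,0,-0.6],[0,0,0]],[0.7,[0,0,0],[0,0,0]],[0.9,[0,0,0],[0,0,0]],[0.9,[0,0,0],[0,0,0]],[0.9,[0,0,0],[0,0,0]],[0.9,[0,0,0],[0,0,0]],[0.9,[0,0,0],[0,0,0]]]' 28
python3 -m crank '[[0.9,[0,0,0.5],[0,0,0]],[0.9,[0,0,2],[0,0,0]],[0.9,[0,0,3],[0,0,0]],[0.9,[0,0,3],[0,0,0]],[0.9,[0,0,3],[0,0,0]],[0.9,[0,0,1],[0,0,0]]]'
python3 -c "from h import *; st()"
```

```text
clock: 22.7
position: [0.3935, 0.274, 0.0107]
ee_rot: [-0.491, 0.508, 0.491, 0.51]
ft_force: [-1.1, -1.8, 7.1]
grip_width: 0.17
clock: 23.2
position: [0.3937, 0.2749, 0.1387]
ee_rot: [-0.492, 0.507, 0.491, 0.51]
ft_force: [1.1, 0.8, -0.1]
grip_width: 0.17
23.2 [0.3937 0.2749 0.1387] [ 0.005  0.002 -1.     0.035  0.999  0.002] F [ 1.1  0.8 -0.1] g 0.16991185712635404 q [ 0.23  0.21 -1.01  1.91  0.2   1.12  0.68]
```

```bash
python3 -m crank '[[0.9,[0.59,-3.49,0],[0,0,-0.113]],[0.9,[0.59,-3.49,0],[0,0,-0.113]],[0.9,[0.59,-3.49,0],[0,0,-0.113]],[0.9,[0.59,-3.49,0],[0,0,-0.113]],[0.9,[0.59,-3.49,0],[0,0,-0.113]],[0.9,[0.59,-3.49,0],[0,0,-0.113]],[0.9,[0.59,-3.49,0],[0,0,-0.113]],[0.9,[0.59,-3.49,0],[0,0,-0.113]],[0.9,[0.59,-3.49,0],[0,0,-0.113]],[0.9,[0.59,-3.49,0],[0,0,-0.113]],[0.9,[0.59,-3.49,0],[0,0,-0.113]],[0.9,[0.59,-3.49,0],[0,0,-0.113]]]'
python3 -m crank '[[0.9,[0,0,0],[0,0,0]],[0.9,[0,0,-2],[0,0,0]],[0.9,[0,0,-3],[0,0,0]],[0.9,[0,0,0],[0,0,0]],[0.9,[0,0,0],[0,0,0]]]'
python3 -c "from h import *; st()"
```

```text
clock: 24.2
position: [0.4631, -0.1472, 0.1346]
ee_rot: [-0.062, 0.704, 0.061, 0.705]
ft_force: [1.4, 1.0, -0.2]
grip_width: 0.172
clock: 24.62
position: [0.4622, -0.1447, 0.0838]
ee_rot: [-0.063, 0.705, 0.064, 0.703]
ft_force: [-0.6, 0.6, 1.0]
grip_width: 0.172
24.62 [ 0.4622 -0.1447  0.0838] [-0.003  0.001 -1.     0.984  0.179 -0.002] F [-0.6  0.6  1. ] g 0.1724426928362788 q [ 0.73  0.22 -0.56  1.96  0.14  1.    0.28]
```

```bash
python3 -m crank '[[0.9,[0,0.1,-2],[0,0,0]],[0.9,[0,0,-2],[0,0,0]],[0.9,[0,0,-1.3],[0,0,0]],[0.9,[0,0,-0.8],[0,0,0]],[0.9,[0,0,-0.4],[0,0,0]],[0.9,[0,0,-0.1],[0,0,0]],[0.72,[0,0,0],[0,0,0]],[0.66,[0,0,0],[0,0,0]],[0.66,[0,0,0],[0,0,0]]]'
python3 -m crank '[[0.66,[0,0,0.5],[0,0,0]],[0.66,[0,0,3],[0,0,0]],[0.66,[0,0,3.5],[0,0,0]],[0.66,[0,0,4],[0,0,0]],[0.5,[0,0,2],[0,0,0]],[0.4,[0,2,0],[0,0,0.109]],[0.4,[0,3,0],[0,0,0.109]],[0.4,[0,3,0],[0,0,0.109]],[0.4,[0,3,0],[0,0,0.109]],[0.4,[0,3,0],[0,0,0.109]],[0.4,[0,3,0],[0,0,0.109]],[0.4,[1,3,0],[0,0,0.109]]]'
python3 -m crank '[[0.4,[1,3,0],[0,0,0.109]],[0.4,[2,3,0],[0,0,0.109]],[0.4,[2,3,0],[0,0,0.109]],[0.4,[2,3,0],[0,0,0.109]],[0.4,[2,2.7,0],[0,0,0.109]],[0.4,[0,0,0],[0,0,0]],[0.4,[0,0,0],[0,0,0]]]'
python3 - <<'E'
from h import *
st(); p=shot('wrist'); find(p,['cell_short_1'])
a=ortho(p,490,640,150,260,26,2.5); b=ortho(p,490,640,220,340,26,2.5)
cv2.imwrite('pics/v9.png',np.hstack([a,b])[:,:,::-1]); print(a.shape,b.shape)
t=shot('top'); find(t,['cell_long_1','cell_short_1'],mn=.4)
E
```

```text
clock: 25.37
position: [0.4639, -0.1445, 0.0192]
ee_rot: [-0.064, 0.704, 0.063, 0.705]
ft_force: [-0.3, -0.3, 0.4]
grip_width: 0.342
clock: 26.37
position: [0.4723, 0.057, 0.1491]
ee_rot: [-0.323, 0.629, 0.322, 0.629]
ft_force: [0.8, -0.3, 0.4]
grip_width: 0.6
clock: 26.95
position: [0.5631, 0.2047, 0.1482]
ee_rot: [-0.479, 0.52, 0.48, 0.52]
ft_force: [0.1, 0.5, -0.0]
grip_width: 0.595
26.95 [0.5631 0.2047 0.1482] [-0.001  0.002 -1.     0.081  0.997  0.002] F [ 0.1  0.5 -0. ] g 0.59548072729006 q [ 0.25  0.48 -0.88  1.6   0.38  1.24  0.8 ]
cell_short_1 0.88 [555. 278.  16.] [333. 167.]
cell_short_1 0.66 [564. 206.  12.] [258. 180.]
(375, 275, 3) (375, 300, 3)
cell_long_1 0.74 [530.   4.  24.] [273. 186.]
cell_long_1 0.45 [482.  -2.  24.] [275. 201.]
cell_long_1 0.4 [440. -14.  19.] [278. 214.]
cell_short_1 0.7 [ 465. -151.   23.] [323. 207.]
cell_short_1 0.69 [ 299. -177.   16.] [332. 261.]
cell_short_1 0.52 [694. -99. 155.] [310. 122.]
cell_short_1 0.5 [554. 282.  11.] [184. 178.]
```

View pics/v9.png

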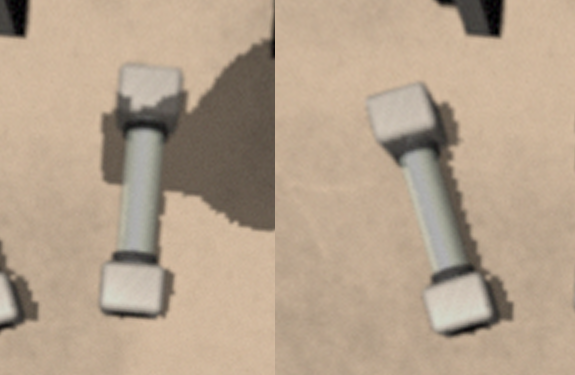

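C is at (565,203) and B at (557,278). Pick C.

```bash
python3 -m crank '[[0.4,[0,-0.2,-3],[0,0,0]],[0.4,[0,0,-4],[0,0,0]],[0.4,[0,0,-3],[0,0,0]],[0.4,[0,0,-2],[0,0,0]],[0.4,[0,0,-1.2],[0,0,0]],[0.4,[0,0,-0.6],[0,0,0]],[0.7,[0,0,0],[0,0,0]],[0.9,[0,0,0],[0,0,0]],[0.9,[0,0,0],[0,0,0]],[0.9,[0,0,0],[0,0,0]],[0.9,[0,0,0],[0,0,0]],[0.9,[0,0,0],[0,0,0]]]' 28
python3 -m crank '[[0.9,[0,0,0.5],[0,0,0]],[0.9,[0,0,2],[0,0,0]],[0.9,[0,0,3],[0,0,0]],[0.9,[0,0,3],[0,0,0]],[0.9,[0,0,3],[0,0,0]],[0.9,[0,0,1],[0,0,0]]]'
python3 -c "from h import *; st()"
```

```text
clock: 28.2
position: [0.5643, 0.201, 0.0121]
ee_rot: [-0.479, 0.52, 0.478, 0.521]
ft_force: [-1.3, -1.1, 7.6]
grip_width: 0.169
clock: 28.7
position: [0.5648, 0.2019, 0.1405]
ee_rot: [-0.48, 0.518, 0.478, 0.522]
ft_force: [1.3, 1.0, -0.5]
grip_width: 0.164
28.7 [0.5648 0.2019 0.1405] [ 0.006  0.002 -1.     0.083  0.997  0.002] F [ 1.3  1.  -0.5] g 0.16439222431770975 q [ 0.26  0.48 -0.87  1.61  0.39  1.22  0.8 ]
```

```bash
python3 -m crank '[[0.9,[-2,-2.81,0],[0,0,-0.109]],[0.9,[-2,-2.81,0],[0,0,-0.109]],[0.9,[-2,-2.81,0],[0,0,-0.109]],[0.9,[-2,-2.81,0],[0,0,-0.109]],[0.9,[0,-2.81,0],[0,0,-0.109]],[0.9,[0,-2.81,0],[0,0,-0.109]],[0.9,[0,-2.81,0],[0,0,-0.109]],[0.9,[0,-2.81,0],[0,0,-0.109]],[0.9,[0,-2.81,0],[0,0,-0.109]],[0.9,[0.8,-2.81,0],[0,0,-0.109]],[0.9,[0.8,-2.81,0],[0,0,-0.109]],[0.9,[0.9,-2.81,0],[0,0,-0.109]]]'
python3 -m crank '[[0.9,[0,0,0],[0,0,0]],[0.9,[0,0,-2],[0,0,0]],[0.9,[0,0,-3],[0,0,0]],[0.9,[0,0,0],[0,0,0]],[0.9,[0,0,0],[0,0,0]]]'
python3 -c "from h import *; st()"
```

```text
clock: 29.7
position: [0.5082, -0.138, 0.1356]
ee_rot: [-0.062, 0.704, 0.061, 0.704]
ft_force: [1.1, -0.1, -0.1]
grip_width: 0.168
clock: 30.12
position: [0.5072, -0.1359, 0.0847]
ee_rot: [-0.063, 0.705, 0.064, 0.703]
ft_force: [0.6, 0.1, -0.3]
grip_width: 0.169
30.12 [ 0.5072 -0.1359  0.0847] [-0.003  0.001 -1.     0.984  0.179 -0.002] F [ 0.6  0.1 -0.3] g 0.16945762018852048 q [ 0.68  0.31 -0.58  1.86  0.19  1.03  0.2 ]
```

```bash
python3 -m crank '[[0.9,[0.1,0.05,-2],[0,0,0]],[0.9,[0,0,-2],[0,0,0]],[0.9,[0,0,-1.3],[0,0,0]],[0.9,[0,0,-0.8],[0,0,0]],[0.9,[0,0,-0.4],[0,0,0]],[0.9,[0,0,-0.1],[0,0,0]],[0.72,[0,0,0],[0,0,0]],[0.66,[0,0,0],[0,0,0]],[0.66,[0,0,0],[0,0,0]]]'
python3 -m crank '[[0.66,[0,0,0.5],[0,0,0]],[0.66,[0,0,3],[0,0,0]],[0.66,[0,0,3.5],[0,0,0]],[0.66,[0,0,4],[0,0,0]],[0.5,[0,0,2],[0,0,0]],[0.4,[-1,2,0],[0,0,0.1125]],[0.4,[-1,2.8,0],[0,0,0.1125]],[0.4,[0,2.8,0],[0,0,0.1125]],[0.4,[0,2.8,0],[0,0,0.1125]],[0.4,[0,2.8,0],[0,0,0.1125]],[0.4,[0,2.8,0],[0,0,0.1125]],[0.4,[0,2.8,0],[0,0,0.1125]]]'
python3 -m crank '[[0.4,[0,2.8,0],[0,0,0.1125]],[0.4,[0,2.8,0],[0,0,0.1125]],[0.4,[1,2.8,0],[0,0,0.1125]],[0.4,[1,2.8,0],[0,0,0.1125]],[0.4,[1,2.8,0],[0,0,0.1125]],[0.4,[2,2.8,0],[0,0,0.1125]],[0.4,[2,2.8,0],[0,0,0.1125]],[0.4,[0,2.8,0],[0,0,0.1125]],[0.4,[0,0,0],[0,0,0]],[0.4,[0,0,0],[0,0,0]]]'
python3 - <<'E'
from h import *
st(); p=shot('wrist'); find(p,['cell_short_1'])
b=ortho(p,490,640,220,340,26,2.5)
t=shot('top'); find(t,['cell_long_1','cell_short_1'],mn=.4)
s=shot('scene'); print(); find(s,['cell_long_1','cell_short_1'],mn=.4)
c=cv2.resize(t['frame'][145:240,235:365],None,fx=3.5,fy=3.5,interpolation=2)
h=max(c.shape[0],b.shape[0]); f=lambda a:cv2.copyMakeBorder(a,0,h-a.shape[0],0,0,0)
cv2.imwrite('pics/v10.png',np.hstack([f(b),f(c)])[:,:,::-1])
E
```

```text
clock: 30.87
position: [0.5099, -0.1361, 0.0202]
ee_rot: [-0.064, 0.704, 0.063, 0.705]
ft_force: [0.2, 0.0, -0.2]
grip_width: 0.335
clock: 31.87
position: [0.4892, 0.0533, 0.1502]
ee_rot: [-0.331, 0.625, 0.33, 0.625]
ft_force: [0.7, 0.5, 0.1]
grip_width: 0.6
clock: 32.7
position: [0.5585, 0.2782, 0.1496]
ee_rot: [-0.568, 0.42, 0.57, 0.42]
ft_force: [0.2, 0.7, 0.3]
grip_width: 0.599
32.7 [0.5585 0.2782 0.1496] [-0.001  0.001 -1.    -0.295  0.956  0.002] F [0.2 0.7 0.3] g 0.5986244947463598 q [ 0.16  0.56 -0.95  1.53  0.47  1.29  1.02]
cell_short_1 0.71 [555. 279.  13.] [259. 176.]
cell_long_1 0.58 [529.   6.  22.] [272. 186.]
cell_long_1 0.47 [485.  -1.  23.] [274. 200.]
cell_long_1 0.42 [440. -12.  20.] [278. 214.]
cell_short_1 0.75 [ 464. -151.   23.] [323. 207.]
cell_short_1 0.61 [ 299. -174.   15.] [331. 261.]
cell_short_1 0.52 [ 509. -140.   20.] [319. 193.]

cell_long_1 0.76 [440. -10.  23.] [299. 214.]
cell_long_1 0.63 [532.   0.  19.] [274. 199.]
cell_long_1 0.5 [488.  -4.  20.] [286. 206.]
cell_short_1 0.79 [ 511. -142.   20.] [314. 178.]
cell_short_1 0.76 [561. 279.  13.] [192. 246.]
cell_short_1 0.73 [ 466. -149.   22.] [326. 185.]
cell_short_1 0.63 [ 301. -173.   16.] [374. 214.]
cell_short_1 0.53 [ 466. -220.   59.] [343. 165.]
cell_short_1 0.43 [692. 216.   6.] [183. 209.]
```

View pics/v10.png

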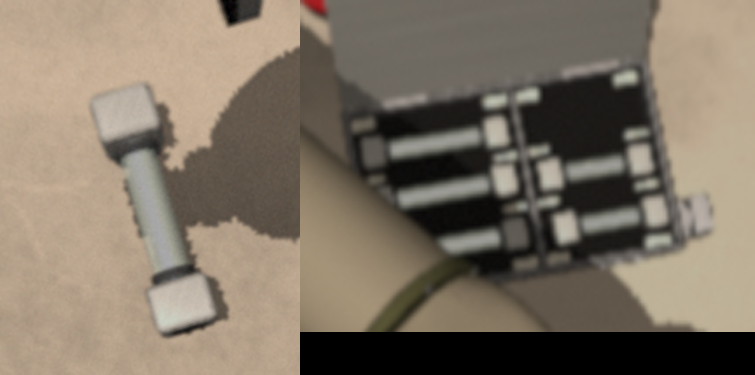

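Five cells sit in their own bays. B is the last one, at (557,278).

```bash
python3 -m crank '[[0.4,[-0.25,0,-3],[0,0,0]],[0.4,[0,0,-4],[0,0,0]],[0.4,[0,0,-3],[0,0,0]],[0.4,[0,0,-2],[0,0,0]],[0.4,[0,0,-1.2],[0,0,0]],[0.4,[0,0,-0.7],[0,0,0]],[0.7,[0,0,0],[0,0,0]],[0.9,[0,0,0],[0,0,0]],[0.9,[0,0,0],[0,0,0]],[0.9,[0,0,0],[0,0,0]],[0.9,[0,0,0],[0,0,0]],[0.9,[0,0,0],[0,0,0]]]' 28
python3 -m crank '[[0.9,[0,0,0.5],[0,0,0]],[0.9,[0,0,2],[0,0,0]],[0.9,[0,0,3],[0,0,0]],[0.9,[0,0,3],[0,0,0]],[0.9,[0,0,3],[0,0,0]],[0.9,[0,0,1],[0,0,0]]]'
python3 -c "from h import *; st()"
```

```text
clock: 34.1
position: [0.5577, 0.2766, 0.012]
ee_rot: [0.569, -0.42, -0.568, -0.422]
ft_force: [-0.6, -1.0, 7.1]
grip_width: 0.169
clock: 34.6
position: [0.5581, 0.2773, 0.1405]
ee_rot: [0.569, -0.419, -0.567, -0.422]
ft_force: [-0.1, 0.1, 0.4]
grip_width: 0.172
34.6 [0.5581 0.2773 0.1405] [ 0.005  0.003 -1.    -0.292  0.956  0.001] F [-0.1  0.1  0.4] g 0.17154415388181693 q [ 0.16  0.56 -0.94  1.55  0.47  1.27  1.02]
```

```bash
python3 -m crank '[[0.9,[-2,-2.68,0],[0,0,-0.1125]],[0.9,[-2,-2.68,0],[0,0,-0.1125]],[0.9,[-2,-2.68,0],[0,0,-0.1125]],[0.9,[-2,-2.68,0],[0,0,-0.1125]],[0.9,[0,-2.68,0],[0,0,-0.1125]],[0.9,[0,-2.68,0],[0,0,-0.1125]],[0.9,[0,-2.68,0],[0,0,-0.1125]],[0.9,[0,-2.68,0],[0,0,-0.1125]],[0.9,[0,-2.68,0],[0,0,-0.1125]],[0.9,[0,-2.68,0],[0,0,-0.1125]],[0.9,[0,-2.68,0],[0,0,-0.1125]],[0.9,[0,-2.68,0],[0,0,-0.1125]]]'
python3 -m crank '[[0.9,[2.5,-2.68,0],[0,0,-0.1125]],[0.9,[2.5,-2.68,0],[0,0,-0.1125]],[0.9,[2.5,-2.68,0],[0,0,-0.1125]],[0.9,[0,0,0],[0,0,0]],[0.9,[0,0,-2],[0,0,0]],[0.9,[0,0,-3],[0,0,0]],[0.9,[0,0,0],[0,0,0]],[0.9,[0,0,0],[0,0,0]]]'
python3 -c "from h import *; st()"
```

```text
clock: 35.6
position: [0.4764, -0.0469, 0.1355]
ee_rot: [-0.179, 0.684, 0.179, 0.684]
ft_force: [0.6, 0.6, -1.3]
grip_width: 0.169
clock: 36.27
position: [0.5506, -0.1256, 0.0846]
ee_rot: [-0.063, 0.705, 0.064, 0.703]
ft_force: [-0.3, 0.1, -0.1]
grip_width: 0.167
36.27 [ 0.5506 -0.1256  0.0846] [-0.003  0.001 -1.     0.984  0.179 -0.003] F [-0.3  0.1 -0.1] g 0.16686146371159974 q [ 0.64  0.4  -0.6   1.76  0.25  1.06  0.14]
```

```bash
python3 -m crank '[[0.9,[0.1,0.05,-2],[0,0,0]],[0.9,[0,0,-2],[0,0,0]],[0.9,[0,0,-1.3],[0,0,0]],[0.9,[0,0,-0.8],[0,0,0]],[0.9,[0,0,-0.4],[0,0,0]],[0.9,[0,0,-0.1],[0,0,0]],[0.72,[0,0,0],[0,0,0]],[0.66,[0,0,0],[0,0,0]],[0.66,[0,0,0],[0,0,0]]]'
python3 -m crank '[[0.66,[0,0,0.5],[0,0,0]],[0.66,[0,0,3],[0,0,0]],[0.66,[0,0,3.5],[0,0,0]],[0.66,[0,0,4],[0,0,0]],[0.66,[0,0,4],[0,0,0]],[0.66,[-1,0,4],[0,0,0]],[0.66,[-1,0,4],[0,0,0]],[0.66,[-1.5,0,3.5],[0,0,0]],[0.66,[-2,0,3],[0,0,0]],[0.66,[-2,0,3],[0,0,0]],[0.66,[0,0,0],[0,0,0]],[0.66,[0,0,0],[0,0,0]]]'
python3 - <<'E'
from h import *
st(); p=shot('wrist'); N=['cell_long_1','cell_short_1','row_long','row_short','lid_edge','bolt_knob','bolt_tip','keeper']; find(p,N,mn=.4)
b=ortho(p,380,640,-250,110,26,2,'o11.png')
t=shot('top'); print(); find(t,N[4:],mn=.4)
s=shot('scene'); print(); find(s,N[4:],mn=.4)
E
```

```text
clock: 37.02
position: [0.5534, -0.1256, 0.0202]
ee_rot: [-0.064, 0.704, 0.063, 0.705]
ft_force: [-0.0, 0.2, -0.1]
grip_width: 0.343
clock: 38.02
position: [0.4778, -0.1255, 0.347]
ee_rot: [-0.064, 0.703, 0.062, 0.706]
ft_force: [-0.5, -0.1, -1.1]
grip_width: 0.339
38.02 [ 0.4778 -0.1255  0.347 ] [ 0.004 -0.003 -1.     0.984  0.178  0.004] F [-0.5 -0.1 -1.1] g 0.33910612501768167 q [ 0.78  0.04 -0.63  1.57  0.02  1.53  0.33]
cell_long_1 0.88 [488.  -2.  23.] [279.  64.]
cell_short_1 0.84 [ 464. -149.   25.] [246. 159.]
cell_short_1 0.71 [ 300. -169.   14.] [144. 152.]
cell_short_1 0.65 [ 511. -136.   21.] [276. 155.]
cell_short_1 0.56 [ 550. -124.   22.] [302. 153.]
row_long 0.75 [488.  -9.   8.] [278.  69.]
row_short 0.93 [ 511. -136.    4.] [276. 153.]
lid_edge 0.68 [648.   9. 195.] [465.  69.]
bolt_knob 0.57 [695. -96. 151.] [443. 173.]
keeper 0.8 [ 470. -222.   56.] [241. 209.]

lid_edge 0.73 [646.   1. 198.] [276. 135.]

lid_edge 0.75 [648.   2. 198.] [246. 133.]
keeper 0.81 [ 463. -220.   58.] [344. 166.]
```

View pics/o11.png

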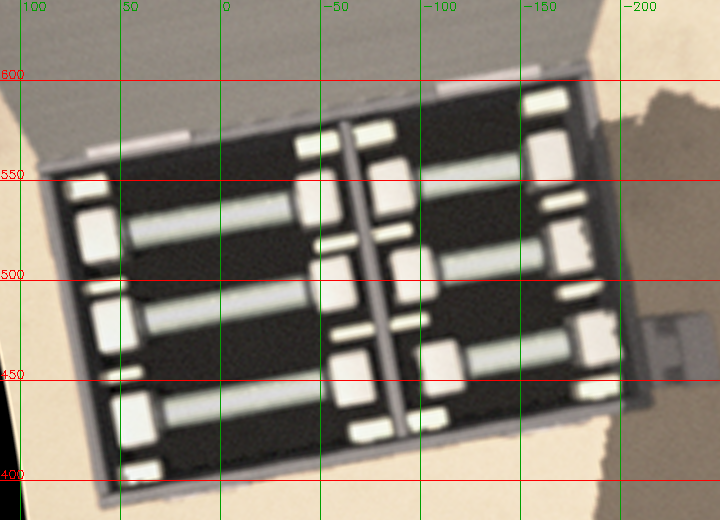

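All six cells lie flat, each in its own bay: long cells in the left row, short cells in the right row, all caps inside the walls. The lid edge is at about (647,4,197), which puts the lid angle near 2.0. I'll work out a fingertip path behind the lid that swings it shut about its hinge.

Run:
```python
from h import *
c=np.array([497,-62.5]);a=.18;ex=np.array([np.cos(a),np.sin(a)]);ey=np.array([-ex[1],ex[0]])
cur=np.array([477.8,-125.5,347])
def tcp(th):
    if th>1.5: x=84-180*np.cos(th)+6*np.sin(th); z=165
    else:
        r=123+32*min(1,(1.5-th)/1.0); x=84-r*np.cos(th)+6*np.sin(th); z=42+r*np.sin(th)+6*np.cos(th)
    return np.r_[c+(x+15)*ex+40*ey,z]
w=[np.r_[c+192*ex+40*ey,347],np.r_[c+192*ex+40*ey,165]]+[tcp(t) for t in np.arange(2.0,-0.01,-0.1)]
for i,x in enumerate(w):
    print(i, '' if i<2 else round(2-.1*(i-2),1), x.round(0), ((x-cur)/10).round(2)); cur=x
```

```text
0  [679.  11. 347.] [20.09 13.67  0.  ]
1  [679.  11. 165.] [  0.    0.  -18.2]
2 2.0 [666.   9. 165.] [-1.24 -0.23  0.  ]
3 1.9 [650.   6. 165.] [-1.62 -0.3   0.  ]
4 1.8 [633.   3. 165.] [-1.69 -0.31  0.  ]
5 1.7 [616.  -0. 165.] [-1.73 -0.32  0.  ]
6 1.6 [598.  -3. 165.] [-1.76 -0.32  0.  ]
7 1.5 [585.  -6. 165.] [-1.37 -0.25  0.01]
8 1.4 [572.  -8. 167.] [-1.26 -0.23  0.23]
9 1.3 [559. -11. 168.] [-1.31 -0.24  0.09]
10 1.2 [545. -13. 168.] [-1.34 -0.24 -0.05]
11 1.1 [532. -15. 166.] [-1.36 -0.25 -0.2 ]
12 1.0 [518. -18. 162.] [-1.36 -0.25 -0.35]
13 0.9 [505. -20. 157.] [-1.34 -0.24 -0.51]
14 0.8 [492. -23. 150.] [-1.31 -0.24 -0.66]
15 0.7 [479. -25. 142.] [-1.26 -0.23 -0.82]
16 0.6 [467. -27. 133.] [-1.19 -0.22 -0.97]
17 0.5 [456. -29. 122.] [-1.11 -0.2  -1.11]
18 0.4 [449. -31. 108.] [-0.72 -0.13 -1.37]
19 0.3 [443. -32.  94.] [-0.58 -0.11 -1.43]
20 0.2 [439. -32.  79.] [-0.43 -0.08 -1.49]
21 0.1 [436. -33.  63.] [-0.29 -0.05 -1.52]
22 0.0 [435. -33.  48.] [-0.14 -0.02 -1.54]
```

```bash
python3 -m crank '[[0.66,[0,0,0],[0,0,0]],[0.8,[2.5,1.7,0],[0,0,0]],[1,[2.5,1.7,0],[0,0,0]],[1,[2.5,1.7,0],[0,0,0]],[1,[2.5,1.7,0],[0,0,0]],[1,[2.5,1.7,0],[0,0,0]],[1,[2.5,1.7,0],[0,0,0]],[1,[2.5,1.7,0],[0,0,0]],[1,[2.5,1.7,0],[0,0,0]],[1,[0,0,0],[0,0,0]],[1,[0,0,0],[0,0,0]]]'
python3 - <<'E'
from h import *
st(); p=shot('wrist','w12.png'); find(p,['lid_edge'],mn=.4)
p=shot('scene','s12.png'); find(p,['lid_edge'],mn=.4)
E
```

```text
clock: 39.88
position: [0.6783, 0.0122, 0.3427]
ee_rot: [-0.064, 0.705, 0.065, 0.703]
ft_force: [-0.0, 0.6, 0.1]
grip_width: -0.002
39.88 [0.6783 0.0122 0.3427] [-0.002  0.002 -1.     0.983  0.181 -0.002] F [-0.   0.6  0.1] g -0.0018238126828314578 q [ 0.34  0.51 -0.7   1.07  0.32  1.66 -0.08]
lid_edge 0.73 [651.   8. 195.] [231. 177.]
lid_edge 0.54 [691. 221.   2.] [294.   2.]
lid_edge 0.82 [646.  -0. 195.] [247. 134.]
```

View pics/s12.png

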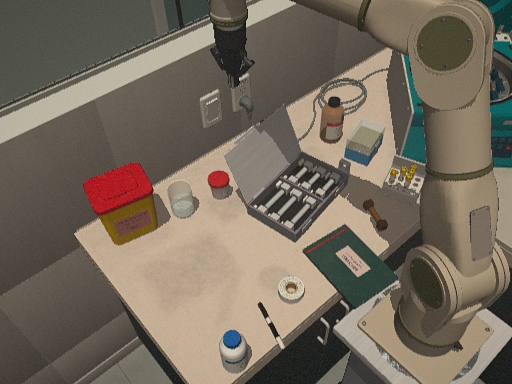

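The hand is above and just behind the open lid, at px (230,70), and clear of the cup at (218,184). I'll descend behind the lid while watching the force.

```bash
python3 -m crank '[[1,[0.7,0.1,-2],[0,0,0]],[1,[0,0,-3],[0,0,0]],[1,[0,0,-3],[0,0,0]],[1,[0,0,-2],[0,0,0]],[1,[0,0,-2],[0,0,0]],[1,[0,0,-2],[0,0,0]],[1,[0,0,-2],[0,0,0]],[1,[0,0,-1.5],[0,0,0]],[1,[0,0,0],[0,0,0]]]' 40
python3 -m crank '[[1,[-1,-0.18,0],[0,0,0]],[1,[-1,-0.18,0],[0,0,0]],[1,[-1,-0.18,0],[0,0,0]],[1,[-1,-0.18,0],[0,0,0]],[1,[0,0,0],[0,0,0]]]'
python3 - <<'E'
from h import *
st(); p=shot('scene','s13.png'); find(p,['lid_edge'],mn=.4)
E
```

```text
clock: 40.83
position: [0.683, 0.0097, 0.1665]
ee_rot: [-0.063, 0.706, 0.063, 0.703]
ft_force: [-0.4, 0.1, -0.7]
grip_width: 0.002
clock: 41.25
position: [0.6461, 0.0038, 0.174]
ee_rot: [-0.063, 0.702, 0.063, 0.707]
ft_force: [1.5, 1.5, 10.3]
grip_width: 0.001
41.25 [0.6461 0.0038 0.174 ] [ 0.008 -0.001 -1.     0.984  0.177  0.008] F [ 1.5  1.5 10.3] g 0.001420883368610485 q [ 0.43  0.5  -0.7   1.45  0.33  1.3  -0.11]
lid_edge 0.95 [630.  -1. 203.] [251. 135.]
```

The upward 10 N suggests the lid edge is bearing on the wider finger linkage. I'll raise the tip so only its last 2 cm overlaps the edge, then go on.

```bash
python3 -m crank '[[1,[0.3,0.05,1],[0,0,0]],[1,[0,0,1.2],[0,0,0]],[1,[-0.8,-0.14,0.2],[0,0,0]],[1,[-1,-0.18,0.1],[0,0,0]],[1,[-1,-0.18,0.1],[0,0,0]],[1,[0,0,0],[0,0,0]]]'
python3 - <<'E'
from h import *
st(); p=shot('scene','s13.png'); find(p,['lid_edge'],mn=.4)
E
```

```text
clock: 41.85
position: [0.6187, -0.0006, 0.1966]
ee_rot: [-0.064, 0.704, 0.063, 0.705]
ft_force: [0.7, -0.2, 0.5]
grip_width: -0.002
41.85 [ 6.187e-01 -6.000e-04  1.966e-01] [ 0.001 -0.001 -1.     0.984  0.178  0.001] F [ 0.7 -0.2  0.5] g -0.0017526378949273781 q [ 0.47  0.43 -0.72  1.5   0.29  1.32 -0.09]
lid_edge 0.82 [604.  -5. 214.] [258. 136.]
```

```bash
python3 -m crank '[[1,[-1.2,-0.22,0.1],[0,0,0]],[1,[-1.2,-0.22,0.1],[0,0,0]],[1,[-1.2,-0.22,0],[0,0,0]],[1,[-1.2,-0.22,0],[0,0,0]],[1,[-1.2,-0.22,0],[0,0,0]],[1,[-1.2,-0.22,-0.1],[0,0,0]],[1,[0,0,0],[0,0,0]]]'
python3 - <<'E'
from h import *
st(); p=shot('scene'); find(p,['lid_edge'],mn=.4)
c=np.array([497,-62.5]);a=.18;ex=np.array([np.cos(a),np.sin(a)]);ey=np.array([-ex[1],ex[0]])
cur=None
for th in np.arange(1.5,-.01,-.1):
    r=155;x=84-r*np.cos(th)+6*np.sin(th)+12
    w=np.r_[c+x*ex+40*ey,42+r*np.sin(th)+6*np.cos(th)]
    print(round(th,1),w.round(0),'' if cur is None else ((w-cur)/10).round(2)); cur=w
E
```

```text
clock: 42.53
position: [0.5466, -0.0138, 0.1962]
ee_rot: [-0.064, 0.705, 0.063, 0.704]
ft_force: [1.1, -0.2, 0.1]
grip_width: -0.006
42.53 [ 0.5466 -0.0138  0.1962] [-0.001 -0.001 -1.     0.984  0.178 -0.001] F [ 1.1 -0.2  0.1] g -0.006002468313387504 q [ 0.59  0.27 -0.75  1.69  0.19  1.27 -0.02]
lid_edge 0.73 [531. -19. 211.] [280. 148.]
1.5 [579.  -7. 197.] 
1.4 [564. -10. 196.] [-1.52 -0.28 -0.13]
1.3 [549. -12. 193.] [-1.5  -0.27 -0.28]
1.2 [535. -15. 189.] [-1.47 -0.27 -0.43]
1.1 [520. -18. 183.] [-1.42 -0.26 -0.58]
1.0 [507. -20. 176.] [-1.35 -0.25 -0.72]
0.9 [494. -22. 167.] [-1.27 -0.23 -0.85]
0.8 [482. -25. 157.] [-1.18 -0.22 -0.98]
0.7 [471. -26. 146.] [-1.08 -0.2  -1.09]
0.6 [462. -28. 134.] [-0.97 -0.18 -1.2 ]
0.5 [453. -30. 122.] [-0.85 -0.15 -1.29]
0.4 [446. -31. 108.] [-0.72 -0.13 -1.37]
0.3 [440. -32.  94.] [-0.58 -0.11 -1.43]
0.2 [436. -33.  79.] [-0.43 -0.08 -1.49]
0.1 [433. -33.  63.] [-0.29 -0.05 -1.52]
-0.0 [432. -34.  48.] [-0.14 -0.02 -1.54]
```

```bash
python3 -m crank '[[1,[-1.4,-0.27,-0.5],[0,0,0]],[1,[-1.4,-0.26,-0.6],[0,0,0]],[1,[-1.35,-0.25,-0.7],[0,0,0]],[1,[-1.27,-0.23,-0.85],[0,0,0]],[1,[-1.18,-0.22,-1],[0,0,0]],[1,[-1.08,-0.2,-1.1],[0,0,0]],[1,[-0.97,-0.18,-1.2],[0,0,0]],[1,[0,0,0],[0,0,0]]]'
python3 - <<'E'
from h import *
st(); p=shot('scene'); find(p,['lid_edge','bolt_knob'],mn=.4)
E
```

```text
clock: 43.3
position: [0.4596, -0.0297, 0.1351]
ee_rot: [-0.063, 0.705, 0.064, 0.703]
ft_force: [-0.4, -0.7, -0.2]
grip_width: 0.001
43.3 [ 0.4596 -0.0297  0.1351] [-0.003  0.    -1.     0.984  0.179 -0.003] F [-0.4 -0.7 -0.2] g 0.0014967257842704016 q [ 0.69  0.11 -0.76  1.96  0.09  1.1   0.08]
lid_edge 0.6 [436. -37. 143.] [309. 182.]
bolt_knob 0.47 [ 504. -137.  160.] [317. 147.]
```

```bash
python3 -m crank '[[1,[-0.8,-0.15,-1.2],[0,0,0]],[1,[-0.7,-0.13,-1.3],[0,0,0]],[1,[-0.58,-0.11,-1.4],[0,0,0]],[1,[-0.4,-0.08,-1.4],[0,0,0]],[1,[-0.3,-0.05,-1.2],[0,0,0]],[1,[-0.1,0,-0.8],[0,0,0]],[1,[0,0,-0.5],[0,0,0]],[1,[0,0,-0.4],[0,0,0]],[1,[0,0,0],[0,0,0]]]'
python3 - <<'E'
from h import *
st(); p=shot('scene'); find(p,['lid_edge','bolt_knob','bolt_tip','keeper'],mn=.3)
E
```

```text
clock: 44.2
position: [0.4329, -0.0344, 0.0547]
ee_rot: [-0.063, 0.704, 0.064, 0.704]
ft_force: [0.5, -0.3, 0.3]
grip_width: -0.0
44.2 [ 0.4329 -0.0344  0.0547] [ 0.     0.001 -1.     0.984  0.179  0.   ] F [ 0.5 -0.3  0.3] g -2.8183377937718262e-05 q [ 0.68  0.18 -0.74  2.1   0.15  0.91  0.04]
lid_edge 0.68 [404. -42.  59.] [317. 208.]
bolt_knob 0.53 [ 452. -143.   96.] [330. 171.]
bolt_tip 0.59 [ 461. -202.   65.] [341. 167.]
keeper 0.89 [ 464. -221.   58.] [344. 165.]
```

```bash
python3 -m crank '[[1,[0,0,-0.3],[0,0,0]],[1,[0,0,-0.3],[0,0,0]],[1,[0,0,-0.2],[0,0,0]],[1,[0,0,-0.1],[0,0,0]],[1,[0,0,0],[0,0,0]]]'
python3 - <<'E'
from h import *
st(); p=shot('scene'); find(p,['lid_edge','bolt_knob','bolt_tip'],mn=.3)
E
```

```text
clock: 44.87
position: [0.4328, -0.0348, 0.0477]
ee_rot: [-0.064, 0.705, 0.063, 0.704]
ft_force: [-14.9, 0.7, 38.5]
grip_width: -0.002
44.87 [ 0.4328 -0.0348  0.0477] [-0.001 -0.002 -1.     0.984  0.178 -0.001] F [-14.9   0.7  38.5] g -0.0016263055646879058 q [ 0.68  0.19 -0.74  2.11  0.17  0.9   0.02]
lid_edge 0.86 [402. -42.  49.] [317. 210.]
lid_edge 0.62 [496. -65.   2.] [299. 198.]
bolt_tip 0.4 [ 456. -204.   58.] [342. 169.]
```

The pressing force shows the lid is on its stop. I'll lift off and look at the bolt knob.

```bash
python3 -m crank '[[1,[0,0,2],[0,0,0]],[1,[0,0,3],[0,0,0]],[1,[0,0,3.5],[0,0,0]],[1,[0,0,3.5],[0,0,0]],[1,[0.3,-2,3],[0,0,0]],[1,[0.4,-2.5,3],[0,0,0]],[1,[0.4,-2.8,0],[0,0,0]],[1,[0,0,0],[0,0,0]],[1,[0,0,0],[0,0,0]]]'
python3 - <<'E'
from h import *
N=['lid_edge','bolt_knob','bolt_tip','keeper']
st(); p=shot('wrist','w14.png'); find(p,N,mn=.3)
ortho(p,380,620,-260,0,93,2,'o14.png')
for n in('scene','top'): print(n);find(shot(n),N,mn=.3)
E
```

```text
clock: 45.82
position: [0.4433, -0.109, 0.2255]
ee_rot: [-0.062, 0.704, 0.062, 0.704]
ft_force: [-0.1, 1.2, 0.8]
grip_width: -0.0
45.82 [ 0.4433 -0.109   0.2255] [-0.     0.    -1.     0.984  0.176 -0.   ] F [-0.1  1.2  0.8] g -0.00044219655876587873 q [ 0.82 -0.   -0.67  1.86 -0.    1.28  0.33]
lid_edge 0.92 [408. -40.  50.] [236. 100.]
bolt_knob 0.58 [ 447. -143.   95.] [256. 215.]
scene
lid_edge 0.82 [406. -42.  50.] [316. 209.]
bolt_knob 0.66 [ 453. -144.   94.] [330. 171.]
bolt_tip 0.69 [ 460. -205.   58.] [341. 168.]
keeper 0.57 [ 463. -222.   56.] [345. 166.]
top
lid_edge 0.97 [407. -39.  52.] [287. 225.]
```

View pics/o14.png

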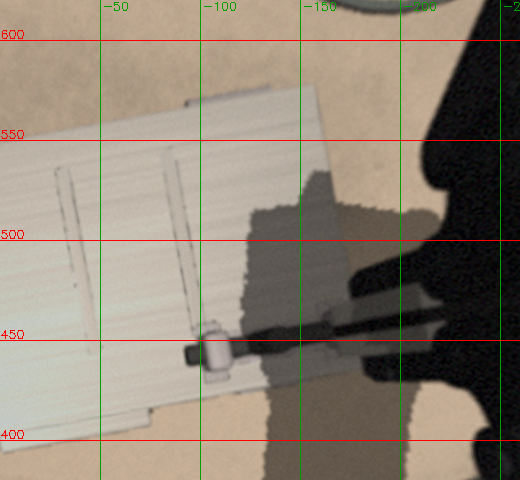

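The lid is down: the networks put its front edge at z 50 mm, where 48 is expected. The knob is still drawn, at about (450,-143). I'll descend to the left of it, above the guides, and push to the right.

```bash
python3 -m crank '[[1,[0.1,0.1,-4],[0,0,0]],[1,[0,0,-4],[0,0,0]],[1,[0,0,-3],[0,0,0]],[1,[0,0,-2],[0,0,0]],[1,[0,0,-1.2],[0,0,0]],[1,[0,0,-0.4],[0,0,0]],[1,[0,0,0],[0,0,0]],[1,[0,0,0],[0,0,0]]]'
python3 -m crank '[[1,[0.09,-0.5,0],[0,0,0]],[1,[0.09,-0.5,0],[0,0,0]],[1,[0.09,-0.5,0],[0,0,0]],[1,[0.09,-0.5,0],[0,0,0]],[1,[0.09,-0.5,0],[0,0,0]],[1,[0.09,-0.5,0],[0,0,0]],[1,[0,0,0],[0,0,0]]]'
python3 -c "from h import *; st(); find(shot('scene'),['bolt_knob','bolt_tip','lid_edge'],mn=.3)"
```

```text
clock: 47.23
position: [0.445, -0.1068, 0.0805]
ee_rot: [-0.063, 0.704, 0.063, 0.705]
ft_force: [0.3, 0.2, 0.8]
grip_width: -0.006
clock: 47.82
position: [0.4502, -0.1378, 0.08]
ee_rot: [-0.063, 0.704, 0.063, 0.704]
ft_force: [-0.7, -0.2, -0.1]
grip_width: -0.003
47.82 [ 0.4502 -0.1378  0.08  ] [ 0.001 -0.    -1.     0.984  0.178  0.001] F [-0.7 -0.2 -0.1] g -0.003361248092861737 q [ 0.81  0.2  -0.65  2.    0.15  0.98  0.26]
bolt_knob 0.59 [ 455. -159.   92.] [333. 169.]
bolt_tip 0.55 [ 462. -217.   60.] [344. 166.]
lid_edge 0.91 [404. -43.  52.] [317. 209.]
```

Knob moving. Continue to the end stop.

```bash
python3 -m crank '[[1,[0.09,-0.5,0],[0,0,0]],[1,[0.09,-0.5,0],[0,0,0]],[1,[0.07,-0.4,0],[0,0,0]],[1,[0.04,-0.2,0],[0,0,0]],[1,[0.04,-0.2,0],[0,0,0]],[1,[0,0,0],[0,0,0]]]'
python3 -c "from h import *; st(); find(shot('scene'),['bolt_knob','bolt_tip','lid_edge'],mn=.3)"
```

```text
clock: 48.52
position: [0.453, -0.1536, 0.0797]
ee_rot: [-0.063, 0.704, 0.064, 0.704]
ft_force: [-1.7, 6.1, 2.6]
grip_width: -0.002
48.52 [ 0.453  -0.1536  0.0797] [-0.001  0.002 -1.     0.984  0.179 -0.001] F [-1.7  6.1  2.6] g -0.0022229165707732413 q [ 0.82  0.22 -0.64  1.98  0.16  0.99  0.29]
bolt_knob 0.54 [ 455. -173.   93.] [337. 166.]
bolt_knob 0.35 [490. -10.   7.] [287. 208.]
lid_edge 0.95 [407. -42.  50.] [316. 209.]
```

```bash
python3 -m crank '[[1,[0.04,-0.2,0],[0,0,0]],[1,[0.04,-0.2,0],[0,0,0]],[1,[0,0,0],[0,0,0]]]'
python3 -m crank '[[1,[0.02,-0.2,0],[0,0,0]],[1,[0,0,0],[0,0,0]]]'
```

```text
clock: 48.97
position: [0.4532, -0.1542, 0.0795]
ee_rot: [-0.062, 0.705, 0.067, 0.703]
ft_force: [-6.9, 20.2, 10.1]
grip_width: 0.001
clock: 49.13
position: [0.4533, -0.1545, 0.0795]
ee_rot: [-0.062, 0.705, 0.068, 0.703]
ft_force: [-8.5, 26.7, 13.2]
grip_width: 0.001
```

Position is stalled while the force rises, so the bolt is at its end stop. I'll back off, retreat and check.

```bash
python3 -m crank '[[1,[-0.14,0.8,0],[0,0,0]],[1,[-0.2,1.4,0],[0,0,0]],[1,[-0.2,1.2,2],[0,0,0]],[1,[0,0,4],[0,0,0]],[1,[0,0,4],[0,0,0]],[1,[0,2,4],[0,0,0]],[1,[0,4,4],[0,0,0]],[1,[0,4,3],[0,0,0]],[1,[0,4,0],[0,0,0]],[1,[0,4,0],[0,0,0]],[1,[0,4,0],[0,0,0]],[1,[0,0,0],[0,0,0]]]'
python3 - <<'E'
from h import *
st(); N=['lid_edge','bolt_knob','bolt_tip','keeper','beaker','cup']
s=shot('scene'); t=shot('top'); find(s,N,mn=.4); print(); find(t,N,mn=.4)
a=cv2.resize(s['frame'][130:250,220:400],(540,360),interpolation=2); b=cv2.resize(t['frame'][150:250,230:370],(504,360),interpolation=2)
cv2.imwrite('pics/v15.png',cv2.resize(np.hstack([a,b]),(800,276))[:,:,::-1])
E
```

```text
clock: 50.13
position: [0.4479, 0.0828, 0.2724]
ee_rot: [-0.066, 0.703, 0.067, 0.705]
ft_force: [0.2, -0.6, -0.0]
grip_width: -0.004
50.13 [0.4479 0.0828 0.2724] [ 0.002  0.001 -1.     0.982  0.188  0.003] F [ 0.2 -0.6 -0. ] g -0.004135081643036583 q [ 0.65 -0.04 -0.89  1.78 -0.03  1.38 -0.05]
lid_edge 0.93 [405. -42.  49.] [316. 210.]
lid_edge 0.63 [ 511. -132.    7.] [311. 183.]
bolt_knob 0.51 [ 458. -173.   93.] [336. 166.]
bolt_tip 0.5 [ 467. -234.   60.] [346. 162.]
keeper 0.56 [ 463. -223.   57.] [345. 165.]
beaker 0.62 [691. 217.   5.] [183. 209.]
cup 0.62 [667.  95.  -2.] [221. 194.]

lid_edge 0.67 [407. -43.  49.] [288. 225.]
bolt_knob 0.48 [ 457. -172.   99.] [334. 207.]
bolt_tip 0.42 [ 469. -232.   58.] [351. 205.]
keeper 0.89 [ 462. -221.   56.] [348. 207.]
beaker 0.77 [690. 218.   4.] [206. 136.]
cup 0.57 [666.  95.   3.] [244. 144.]
```

The knob is at (457,-172), where (456,-171) is fully home. The tip is about 11 mm past the keeper centre, and the lid edge is at z 49. The beaker and cup haven't moved. Handing in.

```bash
python3 -c "from h import *; print(manip.hand_in())"
```

```text
the job is handed in; nothing more can be done
None
```

I put all six cells in the case, shut the lid without letting it slam, pushed the bolt home, and handed the job in at about 50 s of the 210 s allowed. The hand-in gave no verdict.

- **Cells:** The last picture before the lid closed showed three long cells in the left row and three short ones in the right, each flat in its own bay. One short cell, in the front bay, sat about 6 mm right of its row's middle; the limit is 15 mm. I set the grip to 28 N for every cell and left the brown look-alike alone.
- **Lid:** The first push from behind showed about 10 N upward, with the lid edge bearing on the wider part of the fingers. I raised the tip and finished the swing in small steps. The lid came down on its stop with about 39 N of pressing force. The front edge then read z 49 mm, where 48 is shut.
- **Bolt:** I pushed it until the hand stalled at about 27 N. Its knob read (457, -172) mm, against (456, -171) for fully home, and its tip was about 11 mm past the keeper's centre.
- **Beaker and cup:** Both read within about 2 mm of where they started, and the arm was clear of everything at hand-in.

I had used up the 16-picture limit, so the final check of the lid, bolt, beaker and cup rests on the networks' readings from two cameras and the forces. I could not view a last picture. The cells could not be checked again after the lid closed.

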